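Put the medicine jar away from behind the bottles

TASK

The medicine jar at the back of the washstand tray belongs in the wooden box: first stand the two tall bottles that are in front of it on the stone mat, leaving the third bottle and the soap tin where they are. Slide the box's lid aside, stand the jar upright in the empty bay under it and slide the lid fully shut again. Put both bottles back, upright, each in the tray bay it came from.

Things in the scene. Friction and masses are not known exactly. Their poses are not given: they have to be found in the camera images.
- lotion: round white plastic lotion bottle, body 52 mm in diameter and straight from its foot to 108 mm up, then a sloping shoulder and a round cap 28 mm in diameter, 140 mm tall in all, about 240 g. Origin: centre of its underside; z up.
- mouthwash: flat rectangular grey plastic mouthwash bottle, body 38 mm along its own x, 56 mm along its own y, 112 mm high with rounded edges and a paper label, round black cap 30 mm in diameter on top, 140 mm tall in all, about 280 g. Origin: centre of its underside; z up.
- spray: slim round aluminium spray can, 44 mm in diameter and straight up to 112 mm, with a white cap 41 mm in diameter above, 140 mm tall in all, about 150 g. Origin: centre of its underside; z up.
- jar: low round medicine jar, amber glass with a white screw cap, 48 mm in diameter (cap 49 mm), 58 mm tall, about 90 g. Origin: centre of its underside; z up. It stands in the tray's rear bay, behind two of the tall bottles.
- tin: closed rectangular aluminium soap tin, 50 mm along its own x, 76 mm along its own y, 34 mm high, standing beside the jar in the tray's rear bay; it stays there. Origin: centre of its underside.
- tray: fixed white tray, 138 mm (x) by 272 mm (y); floor 5 mm thick, walls 4 mm thick and 15 mm high. On its -x side (to the robot) three bays 66 mm deep, 84 mm wide, centred at x = -32, y = -88, 0, 88 mm, one tall bottle in each. Behind (+x) one long bay 60 mm deep at x = 35: jar and tin at y = 46 and -46 or swapped: the middle bottle and one outer bottle stand before the jar. Origin: underside centre.
- mat: fixed flat pale stone drying mat with shallow ribs, 250 mm along its own x, 130 mm along its own y, 9 mm thick: the place for setting bottles aside. Origin: centre of its underside.
- box: fixed wooden medicine box, 238 mm (x) by 112 mm (y); side walls 80 mm high, end walls 68, walls and floor 6 mm thick. A divider at x = 0 (66 mm high) makes two bays: the empty medicine bay on the -x side (to the robot), inside x = -113 to -3 and y = -50 to 50 mm, covered by the sliding lid; the other bay is full of cartons. Origin: underside centre.
- lid (a joint): the box's sliding lid, a wooden panel 118 mm long running level in grooves along the box's x: 0 = medicine bay fully covered (shut); the value is its slide towards the box's +x in m; at 0.114 (stop) it lies over the cartons and the medicine bay is open. Stays where it is left, slides with about 2 N.
- lid_grip (a point): top centre of the lid's grip bar, a wooden bar 12 mm along the box's x, 54 mm along its y, standing 26 mm above the lid's flat top; the bar's top is 101 mm above the counter. It moves with the lid; at joint 0 it is at box x = -58 mm, y = 0.
Not all that is in view belongs to the job. Leave any blue look-alike of the spray alone.

How it is judged:
On the way, in this order (a step that is already met when the one before it is completed fails the run):
1. the two tall bottles that stood in front of the jar stand upright on the stone mat together, the third and the jar still in the tray ((((x of lotion in the frame of mat between -0.115 and 0.115 m and y of lotion in the frame of mat between -0.06 and 0.06 m and z of lotion in the frame of mat between 0.004 and 0.014 m and angle between lotion's own z axis and vertical below 0.1 rad) and (x of mouthwash in the frame of mat between -0.115 and 0.115 m and y of mouthwash in the frame of mat between -0.06 and 0.06 m and z of mouthwash in the frame of mat between 0.004 and 0.014 m and angle between mouthwash's own z axis and vertical below 0.1 rad) and horizontal distance between spray and jar above 0.115 m) or ((x of lotion in the frame of mat between -0.115 and 0.115 m and y of lotion in the frame of mat between -0.06 and 0.06 m and z of lotion in the frame of mat between 0.004 and 0.014 m and angle between lotion's own z axis and vertical below 0.1 rad) and (x of spray in the frame of mat between -0.115 and 0.115 m and y of spray in the frame of mat between -0.06 and 0.06 m and z of spray in the frame of mat between 0.004 and 0.014 m and angle between spray's own z axis and vertical below 0.1 rad) and horizontal distance between mouthwash and jar above 0.115 m) or ((x of mouthwash in the frame of mat between -0.115 and 0.115 m and y of mouthwash in the frame of mat between -0.06 and 0.06 m and z of mouthwash in the frame of mat between 0.004 and 0.014 m and angle between mouthwash's own z axis and vertical below 0.1 rad) and (x of spray in the frame of mat between -0.115 and 0.115 m and y of spray in the frame of mat between -0.06 and 0.06 m and z of spray in the frame of mat between 0.004 and 0.014 m and angle between spray's own z axis and vertical below 0.1 rad) and horizontal distance between lotion and jar above 0.115 m)) and distance of jar from where it was at the start of the episode below 0.03 m), for 0.2 s.
2. the jar stands upright on the floor of the box's medicine bay (x of jar in the frame of box between -0.112 and -0.004 m and y of jar in the frame of box between -0.05 and 0.05 m and z of jar in the frame of box between 0.002 and 0.012 m and angle between jar's own z axis and vertical below 0.1 rad), for 0.2 s.
At the end, for the whole second after the job is handed in: The jar stands upright on the floor of the box's medicine bay (the bay on the box's -x side); the lid is shut to within 8 mm; all three bottles stand upright on the tray's floor, within 35 mm of where each started; the soap tin is within 25 mm of its start; everything is at rest (all of step 2 and value of joint lid below 0.008 m and distance of each of lotion, mouthwash, spray from where it was at the start of the episode below 0.035 m and z of lotion in the frame of tray between 0 and 0.01 m and angle between each of lotion, mouthwash, spray's own z axis and vertical below 0.08 rad and linear speed of each of lotion, mouthwash, spray, jar below 0.03 m/s and z of mouthwash in the frame of tray between 0 and 0.01 m and z of spray in the frame of tray between 0 and 0.01 m and distance of tin from where it was at the start of the episode below 0.025 m); the robot touches nothing.
It fails at once if all three tall bottles have been moved out of place (the one that is not in front of the jar stays) (distance of each of lotion, mouthwash, spray from where it was at the start of the episode above 0.04 m).
It fails at once if a bottle or the jar is knocked over (angle between any of lotion, mouthwash, spray, jar's own z axis and vertical above 0.6 rad).
It fails at once if the soap tin is moved by more than 30 mm (distance of tin from where it was at the start of the episode above 0.03 m).
It also fails if it takes over 138 s, if anything falls off the work surface, if the arm or the gripper's body presses on something with over 40 N, if the wrist force passes 120 N, or if a joint passes its speed limit or range.

ROBOT

A 7-joint arm with a two-finger parallel gripper is mounted at the origin on the work surface. World frame = base frame: x ahead of the robot, y to its left, z up, the work surface at z = 0. Lengths are in m, angles in rad, forces in N, time in s.
With the tool pointing down it reaches from about 0.4 to 0.85 m from the base axis. Payload 4.5 kg.
Tool frame: the origin (TCP) lies on the centre line of the jaws, within the pads' length; the fingertips stand 11 mm ahead of it and the grasp point (between the pads) lies 8 mm behind it; z points along the fingers, y is the line along which they close (so a half turn about z gives the same grasp; the last joint's range is limited). The gripper opens to 88 mm and grips with 3 to 60 N. Pads are 18 mm wide; open, the fingers measure 123 mm over their backs; the gripper's body (75 mm by 187 mm) begins 45 mm behind the grasp point.
Start: joints at [1.335, 0.689, -0.195, 1.565, 0.157, 0.902, -0.215], TCP at [0.167, -0.602, 0.25] pointing down, gripper open.
Joint ranges: [-3.01, 3.01], [-0.46, 2.08], [-1.47, 1.51], [0.13, 2.56], [-1, 4.14], [0.04, 2.09], [-2.66, 2.66]. Speed limits (rad/s): [2.57, 2.57, 3.14, 3.14, 3.14, 3.14, 3.14].

INTERFACE

Orientations are given as a unit quaternion [x, y, z, w].
In Python, from plant import * gives the robot as it stands. The module is installed in compiled form; this text tells all that it offers.
- The arm moves only by the tool send_rows, never from a script. Its argument "motion" is a list of rows, each an object of numbers: "x", "y", "z": the shift along the tool's x, y, z in cm; "rx", "ry", "rz": the turn, a rotation vector about the tool's x, y, z in rad; "jaw": the finger opening in cm, from 0 to 8.81. In form: [{"x": .., "y": .., "z": .., "rx": .., "ry": .., "rz": .., "jaw": ..}, ...]. A call has exactly 5 rows; each row shifts and turns the commanded pose from where the row before left it, along the tool's axes as they then stand; what a row does not reach is not made up. A row lasts 1/10 s, in which the tool goes at most 50 mm and 8.59 degrees, less where a joint would pass 70% of its speed; a pose out of reach is approached as far as the arm can. A call is refused whole if a number of a shift passes 5 or a number of a turn 0.15, either way. A call with a gripper value outside its range is refused whole. The fingers move at their own pace and stop on an object; "grip_force" is the grip in N (left out, the last holds). Time passes only in rows, so rows that do not move let the fingers close, or fill a call up. It gives the time, the measured TCP pose, the force, the opening and the grip force at its end, in the units of the state.
- get_state(): the state, without advancing time (a new reading comes with each control period).
- snapshot(name): name is "scene" or "top" or "wrist"; returns a dict with "img" (480x640x3 uint8, red, green, blue), "vertical_fov" (degrees; the focal length in pixels is half the picture's height over the tangent of half this angle, whatever the lens; pixels are square), "cx", "cy" (the principal point, pixels), "extrinsics" (4x4, takes a point from camera to world coordinates). Camera axes: x right, y up, looking along -z (the intrinsics and any distortion apply to the point x, -y, -z); pixel columns grow to the right and rows downward; lengths in m; the calibration is good to about 2 mm. A picture is of the moment at which its call begins. There is no depth.
- finish_job(): hands the job in; it is judged then, once.
The state is a dict: "clock": time; "q": joint angles; "qd": joint speeds; "joint_torque": joint torques, N m; "tool_pos": TCP position; "eef_rot": TCP orientation; "contact_force": force on the tool from outside, world axes, zero at the start; "moment": the same for the moment, N m; "opening": opening from 0.0 (shut) to 1.0 (fully open); "finger_force": force on a finger pad.
Only numpy, scipy, OpenCV 4.12 (cv2) and the standard library are available. Lean on these libraries where they do the work, as an engineer would, in place of code of your own. Each camera call takes 0.05 s, during which the arm holds its last target. There are 200 camera calls.

## Working session

There is one attempt and no reset: what is moved stays moved. The work goes in short steps, Python scripts to look and compute and a tool call to move; the robot and the scene stay as the last step left them, time stands still between calls to the robot, and variables do not carry over. Pictures are saved under pics/ and viewed, at most 14 in all, crops included, and the job is handed in when it is done.

Besides the shell and the picture viewer there is one more tool, called by a JSON object that holds its "name" and its "arguments". send_rows: Moves the arm, as the interface text tells. Its arguments: {"type":"object","properties":{"motion":{"type":"array"},"grip_force":{"type":"number"}},"required":["motion"]}

```bash
mkdir -p pics; ls; python3 - <<'E'
from plant import *
import cv2,numpy as np
s=get_state();print({k:np.round(v,3) for k,v in s.items()})
for n in ("scene","top"):
    d=snapshot(n);cv2.imwrite(f"pics/{n}0.png",d["img"][:,:,::-1]);print(n,d["vertical_fov"],d["cx"],d["cy"],np.round(d["extrinsics"],4).tolist(),[k for k in d])
E
```

```text
pics
{'clock': np.float64(0.0), 'q': array([ 1.335,  0.69 , -0.195,  1.566,  0.157,  0.903, -0.215]), 'qd': array([ 0.   ,  0.001, -0.002, -0.   ,  0.   ,  0.002, -0.001]), 'joint_torque': array([ 1.0000e-03, -5.2757e+01, -1.2670e+00, -1.5343e+01, -5.3000e-02,
        6.0000e-03,  0.0000e+00]), 'tool_pos': array([ 0.166, -0.602,  0.249]), 'eef_rot': array([ 0.991,  0.135, -0.   , -0.001]), 'contact_force': array([-0.23 , -0.663, -0.765]), 'moment': array([ 0.044, -0.008,  0.012]), 'finger_force': np.float64(0.0), 'opening': np.float64(1.003)}
scene 46.56345872492092 325.12053402274535 233.2951128888657 [[0.6014, -0.5239, 0.6032, 1.2091], [0.7989, 0.4022, -0.4473, -0.5232], [-0.0083, 0.7509, 0.6604, 0.8749], [0.0, 0.0, 0.0, 1.0]] ['img', 'vertical_fov', 'cx', 'cy', 'extrinsics']
top 50.29468667573238 318.4942425646798 243.04460365722653 [[-0.0235, 0.9955, -0.0918, 0.4421], [-0.9997, -0.0235, 0.0005, -0.0024], [-0.0016, 0.0918, 0.9958, 1.148], [0.0, 0.0, 0.0, 1.0]] ['img', 'vertical_fov', 'cx', 'cy', 'extrinsics']
```

View pics/scene0.png

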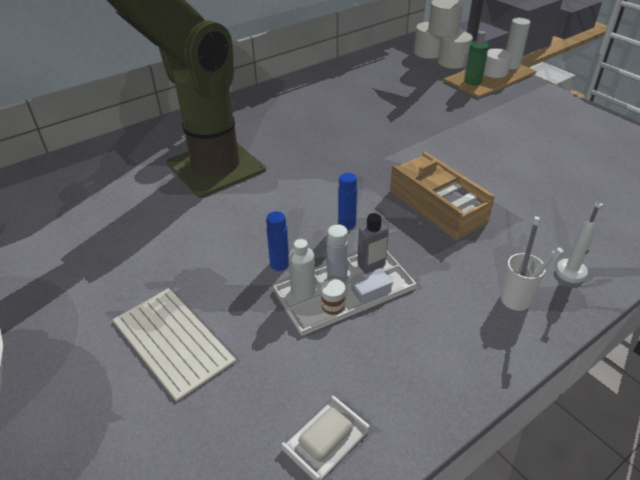

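View pics/top0.png

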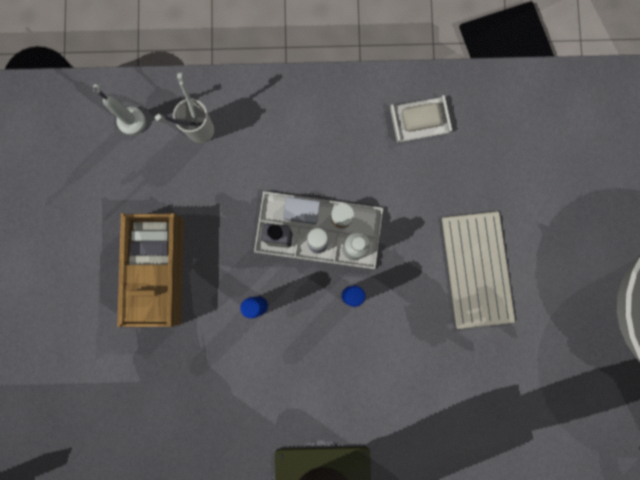

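The scene shows lotion (top view 357,243), spray (317,238) and mouthwash (277,233) in the tray. The jar (342,214) is behind lotion and spray, so those two move. The mat is at (478,270), the box with its lid shut at (148,270), and blue decoys at (253,307) and (353,296).

```bash
cat > h.py <<'E'
import numpy as np,cv2
def ray(d,u,v):
    f=240/np.tan(np.radians(d["vertical_fov"])/2);T=d["extrinsics"]
    return T[:3,3],T[:3,:3]@np.array([(u-d["cx"])/f,-(v-d["cy"])/f,-1])
def p2w(d,u,v,z):
    o,r=ray(d,u,v);return (o+r*(z-o[2])/r[2])[:2]
def w2p(d,p):
    f=240/np.tan(np.radians(d["vertical_fov"])/2);T=d["extrinsics"]
    c=T[:3,:3].T@(np.array(p)-T[:3,3]);return np.array([d["cx"]+f*c[0]/-c[2],d["cy"]-f*c[1]/-c[2]])
E
python3 - <<'E'
from plant import *
from h import *
d=snapshot("top");im=d["img"][:,:,::-1].copy()
a=cv2.resize(im[180:280,245:395],None,fx=5,fy=5,interpolation=cv2.INTER_CUBIC);cv2.imwrite("pics/c1.png",a)
b=np.hstack([cv2.resize(im[205:335,110:190],None,fx=4.5,fy=4.5,interpolation=cv2.INTER_CUBIC),cv2.resize(im[205:335,435:520],None,fx=4.5,fy=4.5,interpolation=cv2.INTER_CUBIC)]);cv2.imwrite("pics/c2.png",b);print(b.shape)
for n,q,z in(("mat",[(442,218),(498,212),(514,321),(457,328)],.009),("box",[(121,214),(174,213),(172,326),(118,325)],.08),("tray",[(262,192),(383,208),(376,269),(254,254)],.015)):
    w=np.array([p2w(d,*p,z) for p in q]);print(n,w.round(3).tolist(),np.linalg.norm(np.diff(w[[0,1,2,3,0]],axis=0),axis=1).round(3),w.mean(0).round(3))
E
```

```text
(585, 742, 3)
mat [[0.597, -0.282], [0.608, -0.408], [0.364, -0.43], [0.352, -0.304]] [0.127 0.244 0.127 0.246] [ 0.48  -0.356]
box [[0.612, 0.412], [0.611, 0.3], [0.375, 0.304], [0.38, 0.416]] [0.112 0.236 0.112 0.232] [0.495 0.358]
tray [[0.665, 0.121], [0.622, -0.149], [0.486, -0.129], [0.525, 0.141]] [0.274 0.138 0.273 0.141] [ 0.574 -0.004]
```

View pics/c1.png

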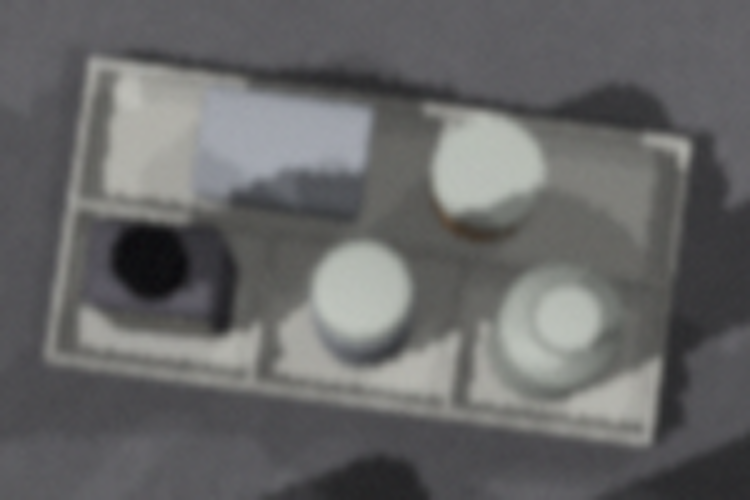

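View pics/c2.png

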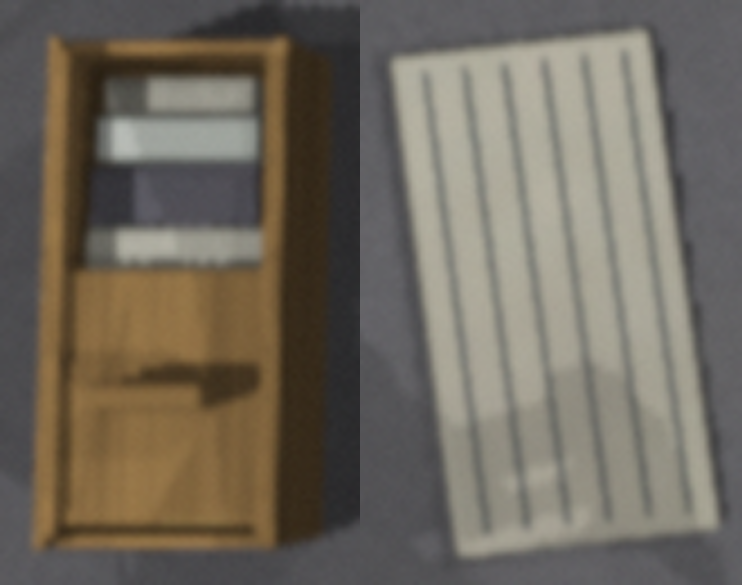

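The crop shows, in top-view pixels, the cap tops of lotion (358.6,243.6), spray (317.4,237) and jar (342.6,212). The box grip bar is near (141,290), and the lid is shut.

```bash
python3 - <<'E'
from plant import *
from h import *
d=snapshot("top");s=snapshot("scene")
def tri(a,b):
    o1,r1=ray(d,*a);o2,r2=ray(s,*b);A=np.stack([r1,-r2],1);t=np.linalg.lstsq(A,o2-o1,rcond=None)[0]
    return ((o1+t[0]*r1+o2+t[1]*r2)/2).round(4)
for n,a,b,z in(("lotion",(358.6,243.6),(301,245),.145),("spray",(317.4,237),(338,231),.145),("mw",(275,232),(374,219),.145),("jar",(342.6,212),(333,287),.063),("blueR",(353,296),(277,217),.14),("blueL",(253,307),(348,178),.14)):
    print(n,p2w(d,*a,z).round(4),tri(a,b))
# tray-model predictions
c=np.array([.574,-.004]);y=-.152;R=np.array([[np.cos(y),-np.sin(y)],[np.sin(y),np.cos(y)]])
for p in((-.032,-.088),(-.032,0),(.035,-.046)):print(c+R@p)
print("grip",p2w(d,141,290,.101))
E
```

```text
lotion [ 0.5316 -0.0819] [ 0.5328 -0.0819  0.1362]
spray [ 0.5466 -0.0011] [ 0.5474 -0.0008  0.1395]
mw [0.5585 0.0824] [0.5598 0.0836 0.1362]
jar [ 0.6077 -0.0562] [ 0.607  -0.0572  0.0633]
blueR [ 0.4292 -0.0682] [ 0.4289 -0.0689  0.1326]
blueL [0.4123 0.1282] [0.4134 0.1304 0.1359]
[ 0.5290444  -0.08614009]
[0.54236895 0.00084529]
[ 0.60163135 -0.05476917]
grip [0.45098527 0.36134276]
```

{"name": "send_rows", "arguments": {"motion": [{"rz": -0.145}, {"rz": -0.145}, {"rz": -0.145}, {"rz": -0.145}, {"rz": -0.145}]}}

```text
schema error: expected keys x, y, z, rx, ry, rz, jaw
```

{"name": "send_rows", "arguments": {"motion": [{"rz": -0.145}, {"rz": -0.145}, {"rz": -0.145}, {"rz": -0.14}, {"x": 0}]}}

```text
schema error: expected keys x, y, z, rx, ry, rz, jaw
```

{"name": "send_rows", "arguments": {"motion": [{"x": 3, "y": 2.1}, {"x": 3.5, "y": 2.5}, {"x": 3.5, "y": 2.5}, {"x": 3.5, "y": 2.5}, {"x": 3.5, "y": 2.5}]}}

```text
schema error: expected keys x, y, z, rx, ry, rz, jaw
```

All keys are required.

{"name": "send_rows", "arguments": {"motion": [{"x": 0, "y": 0, "z": 0, "rx": 0, "ry": 0, "rz": -0.145, "jaw": 8.8}, {"x": 0, "y": 0, "z": 0, "rx": 0, "ry": 0, "rz": -0.145, "jaw": 8.8}, {"x": 0, "y": 0, "z": 0, "rx": 0, "ry": 0, "rz": -0.145, "jaw": 8.8}, {"x": 0, "y": 0, "z": 0, "rx": 0, "ry": 0, "rz": -0.145, "jaw": 8.8}, {"x": 0, "y": 0, "z": 0, "rx": 0, "ry": 0, "rz": -0.145, "jaw": 8.8}]}}

```text
clock: 0.75
tool_pos: [0.1665, -0.6023, 0.2496]
eef_rot: [0.877, 0.48, -0.0, -0.0]
contact_force: [-0.2, 0.9, 0.0]
opening: 1.0
finger_force: 0.0
```

{"name": "send_rows", "arguments": {"motion": [{"x": 0, "y": 0, "z": 0, "rx": 0, "ry": 0, "rz": -0.145, "jaw": 8.8}, {"x": 0, "y": 0, "z": 0, "rx": 0, "ry": 0, "rz": -0.145, "jaw": 8.8}, {"x": 0, "y": 0, "z": 0, "rx": 0, "ry": 0, "rz": -0.145, "jaw": 8.8}, {"x": 0, "y": 0, "z": 0, "rx": 0, "ry": 0, "rz": -0.14, "jaw": 8.8}, {"x": 0, "y": 0, "z": 0, "rx": 0, "ry": 0, "rz": 0, "jaw": 8.8}]}}

```text
clock: 1.25
tool_pos: [0.1663, -0.6024, 0.2494]
eef_rot: [0.707, 0.707, 0.0, -0.0]
contact_force: [0.4, -0.2, -0.3]
opening: 0.995
finger_force: 0.0
```

{"name": "send_rows", "arguments": {"motion": [{"x": 2.5, "y": 1.8, "z": 0, "rx": 0, "ry": 0, "rz": 0, "jaw": 8.8}, {"x": 3.5, "y": 2.5, "z": 0, "rx": 0, "ry": 0, "rz": 0, "jaw": 8.8}, {"x": 3.5, "y": 2.5, "z": 0, "rx": 0, "ry": 0, "rz": 0, "jaw": 8.8}, {"x": 3.5, "y": 2.5, "z": 0, "rx": 0, "ry": 0, "rz": 0, "jaw": 8.8}, {"x": 3.5, "y": 2.5, "z": 0, "rx": 0, "ry": 0, "rz": 0, "jaw": 8.8}]}}

```text
clock: 1.75
tool_pos: [0.2855, -0.4362, 0.2499]
eef_rot: [0.709, 0.705, 0.0, 0.0]
contact_force: [1.1, -1.3, 0.0]
opening: 0.997
finger_force: 0.0
```

{"name": "send_rows", "arguments": {"motion": [{"x": 3.6, "y": 2.5, "z": 0, "rx": 0, "ry": 0, "rz": 0, "jaw": 8.8}, {"x": 3.6, "y": 2.5, "z": 0, "rx": 0, "ry": 0, "rz": 0, "jaw": 8.8}, {"x": 3.6, "y": 2.5, "z": 0, "rx": 0, "ry": 0, "rz": 0, "jaw": 8.8}, {"x": 3.6, "y": 2.5, "z": 0, "rx": 0, "ry": 0, "rz": 0, "jaw": 8.8}, {"x": 3.6, "y": 2.5, "z": 0, "rx": 0, "ry": 0, "rz": 0, "jaw": 8.8}]}}

```text
clock: 2.25
tool_pos: [0.4108, -0.2562, 0.2499]
eef_rot: [0.709, 0.705, 0.0, 0.0]
contact_force: [0.1, 0.2, -0.1]
opening: 0.995
finger_force: 0.0
```

{"name": "send_rows", "arguments": {"motion": [{"x": 3.6, "y": 2.5, "z": 0, "rx": 0, "ry": 0, "rz": 0, "jaw": 8.8}, {"x": 3.6, "y": 2.5, "z": 0, "rx": 0, "ry": 0, "rz": 0, "jaw": 8.8}, {"x": 3.6, "y": 2.5, "z": 0, "rx": 0, "ry": 0, "rz": 0, "jaw": 8.8}, {"x": 3.6, "y": 2.5, "z": 0, "rx": 0, "ry": 0, "rz": 0, "jaw": 8.8}, {"x": 3.2, "y": 2.4, "z": 0, "rx": 0, "ry": 0, "rz": 0, "jaw": 8.8}]}}

```text
clock: 2.75
tool_pos: [0.5351, -0.0796, 0.2499]
eef_rot: [0.708, 0.706, 0.0, 0.0]
contact_force: [0.0, 0.3, 0.1]
opening: 0.991
finger_force: 0.0
```

{"name": "send_rows", "arguments": {"motion": [{"x": 0, "y": 0, "z": 0, "rx": 0, "ry": 0, "rz": 0, "jaw": 7.5}, {"x": 0, "y": 0, "z": 0, "rx": 0, "ry": 0, "rz": 0, "jaw": 7.5}, {"x": 0, "y": 0, "z": 0, "rx": 0, "ry": 0, "rz": 0, "jaw": 7.5}, {"x": 0, "y": 0, "z": 0, "rx": 0, "ry": 0, "rz": 0, "jaw": 7.5}, {"x": 0, "y": 0, "z": 0, "rx": 0, "ry": 0, "rz": 0, "jaw": 7.5}]}}

```text
clock: 3.25
tool_pos: [0.5335, -0.0831, 0.2497]
eef_rot: [0.708, 0.706, -0.0, 0.0]
contact_force: [0.1, 0.2, 0.0]
opening: 0.851
finger_force: 0.0
```

```bash
python3 - <<'E'
from plant import *
from h import *
d=snapshot("wrist");cv2.imwrite("pics/w1.png",d["img"][:,:,::-1]);print(d["extrinsics"].round(3).tolist())
for p in((.532,-.082,.145),(.547,-.001,.145),(.607,-.056,.063),(.429,-.069,.14)):print(w2p(d,p).round(0))
s=get_state();print(s["tool_pos"],s["q"].round(2))
E
```

```text
[[1.0, 0.004, 0.002, 0.533], [-0.005, 0.958, 0.285, -0.009], [-0.0, -0.285, 0.958, 0.385], [0.0, 0.0, 0.0, 1.0]]
[320. 240.]
[343. 119.]
[404. 186.]
[174. 221.]
[ 0.53367188 -0.08285223  0.24976048] [ 0.38  0.61 -0.51  1.81  0.39  0.82 -0.33]
```

View pics/w1.png

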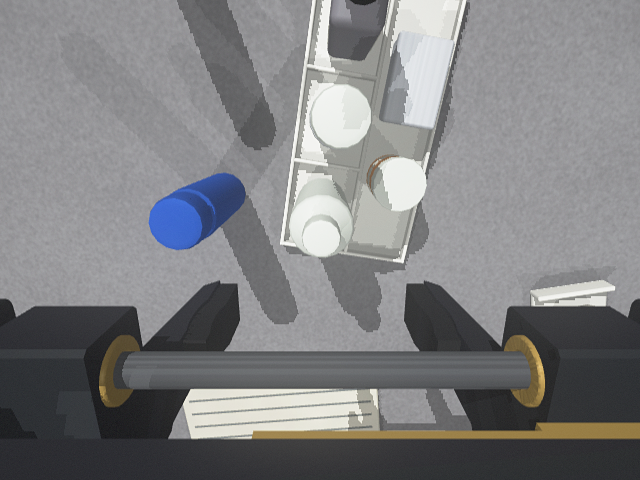

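The wrist view shows the lotion cap at (321,237), exactly where predicted. Spray is at (341,115), jar at (396,183), and the blue decoy is clear at (176,222). I'll descend and grip.

{"name": "send_rows", "arguments": {"motion": [{"x": 0.1, "y": -0.1, "z": 3, "rx": 0, "ry": 0, "rz": 0, "jaw": 7.5}, {"x": 0, "y": 0, "z": 3.2, "rx": 0, "ry": 0, "rz": 0, "jaw": 7.5}, {"x": 0, "y": 0, "z": 3, "rx": 0, "ry": 0, "rz": 0, "jaw": 7.5}, {"x": 0, "y": 0, "z": 3, "rx": 0, "ry": 0, "rz": 0, "jaw": 7.5}, {"x": 0, "y": 0, "z": 3, "rx": 0, "ry": 0, "rz": 0, "jaw": 7.5}]}}

```text
clock: 3.8
tool_pos: [0.5331, -0.0814, 0.0967]
eef_rot: [0.708, 0.706, 0.0, 0.0]
contact_force: [0.1, 0.1, -0.5]
opening: 0.852
finger_force: 0.0
```

{"name": "send_rows", "arguments": {"motion": [{"x": 0, "y": 0, "z": 0, "rx": 0, "ry": 0, "rz": 0, "jaw": 4.5}, {"x": 0, "y": 0, "z": 0, "rx": 0, "ry": 0, "rz": 0, "jaw": 4.5}, {"x": 0, "y": 0, "z": 0, "rx": 0, "ry": 0, "rz": 0, "jaw": 4.5}, {"x": 0, "y": 0, "z": 0, "rx": 0, "ry": 0, "rz": 0, "jaw": 4.5}, {"x": 0, "y": 0, "z": 0, "rx": 0, "ry": 0, "rz": 0, "jaw": 4.5}], "grip_force": 20}}

```text
clock: 4.3
tool_pos: [0.5341, -0.0809, 0.0992]
eef_rot: [0.708, 0.707, 0.001, 0.001]
contact_force: [-1.0, -0.5, 5.6]
opening: 0.582
finger_force: 19.9
```

{"name": "send_rows", "arguments": {"motion": [{"x": 0, "y": 0, "z": -0.5, "rx": 0, "ry": 0, "rz": 0, "jaw": 4.5}, {"x": 0, "y": 0, "z": -1, "rx": 0, "ry": 0, "rz": 0, "jaw": 4.5}, {"x": 0, "y": 0, "z": -1.5, "rx": 0, "ry": 0, "rz": 0, "jaw": 4.5}, {"x": 0, "y": 0, "z": -1.5, "rx": 0, "ry": 0, "rz": 0, "jaw": 4.5}, {"x": 0, "y": 0, "z": -1, "rx": 0, "ry": 0, "rz": 0, "jaw": 4.5}], "grip_force": 25}}

```text
clock: 4.8
tool_pos: [0.5334, -0.0808, 0.1542]
eef_rot: [0.707, 0.707, 0.0, 0.0]
contact_force: [0.6, -0.9, -2.5]
opening: 0.579
finger_force: 24.9
```

{"name": "send_rows", "arguments": {"motion": [{"x": 0, "y": 0, "z": 0, "rx": 0, "ry": 0, "rz": 0, "jaw": 4.5}, {"x": 0, "y": 0, "z": 0, "rx": 0, "ry": 0, "rz": 0, "jaw": 4.5}, {"x": 0, "y": 0, "z": 0, "rx": 0, "ry": 0, "rz": 0, "jaw": 4.5}, {"x": 0, "y": 0, "z": 0, "rx": 0, "ry": 0, "rz": 0, "jaw": 4.5}, {"x": 0, "y": 0, "z": 0, "rx": 0, "ry": 0, "rz": 0, "jaw": 4.5}]}}

```text
clock: 5.3
tool_pos: [0.5328, -0.0807, 0.1522]
eef_rot: [0.707, 0.707, -0.0, -0.0]
contact_force: [0.2, -0.4, -2.8]
opening: 0.58
finger_force: 24.9
```

```bash
python3 - <<'E'
from plant import *
from h import *
d=snapshot("scene");cv2.imwrite("pics/s1.png",cv2.resize(d["img"][150:350,200:450,::-1],None,fx=3,fy=3))
s=get_state();print(s["tool_pos"],s["contact_force"],s["opening"])
E
```

```text
[ 0.53290069 -0.08070949  0.15231231] [ 0.34781326 -0.23147413 -2.94042644] 0.579355080945869
```

View pics/s1.png

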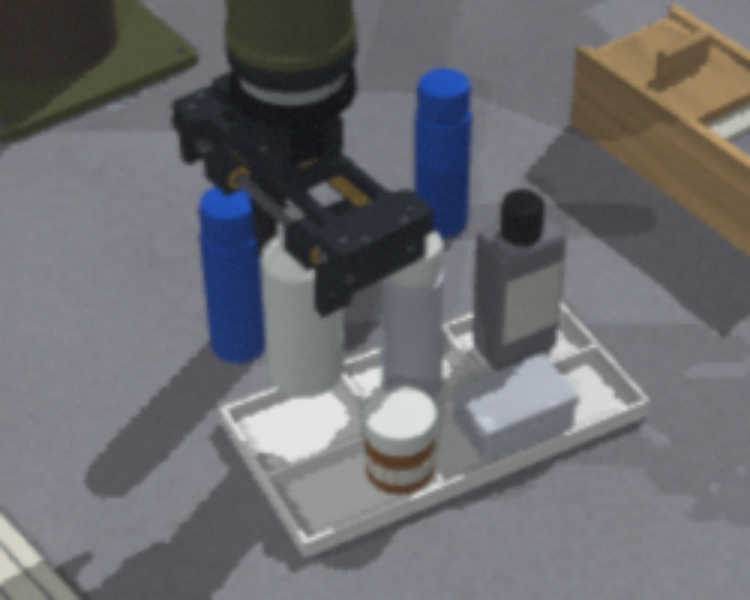

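The scene view shows the lotion lifted upright, with spray and jar undisturbed. I'll carry it to the mat.

{"name": "send_rows", "arguments": {"motion": [{"x": -1.5, "y": 0, "z": 0, "rx": 0, "ry": 0, "rz": 0, "jaw": 4.5}, {"x": -3, "y": 0.2, "z": 0, "rx": 0, "ry": 0, "rz": 0, "jaw": 4.5}, {"x": -3.5, "y": 0.2, "z": 0, "rx": 0, "ry": 0, "rz": 0, "jaw": 4.5}, {"x": -3.5, "y": 0.2, "z": 0, "rx": 0, "ry": 0, "rz": 0, "jaw": 4.5}, {"x": -3.5, "y": 0.1, "z": 0, "rx": 0, "ry": 0, "rz": 0, "jaw": 4.5}]}}

```text
clock: 5.85
tool_pos: [0.5394, -0.2338, 0.1526]
eef_rot: [0.708, 0.706, -0.0, 0.0]
contact_force: [0.5, -0.5, -1.3]
opening: 0.581
finger_force: 24.9
```

{"name": "send_rows", "arguments": {"motion": [{"x": -3.5, "y": 0, "z": 0, "rx": 0, "ry": 0, "rz": 0, "jaw": 4.5}, {"x": -3.5, "y": 0, "z": 0, "rx": 0, "ry": 0, "rz": 0, "jaw": 4.5}, {"x": -2.5, "y": 0, "z": 0, "rx": 0, "ry": 0, "rz": 0, "jaw": 4.5}, {"x": -1.5, "y": 0, "z": 0, "rx": 0, "ry": 0, "rz": 0, "jaw": 4.5}, {"x": -1, "y": 0, "z": 0, "rx": 0, "ry": 0, "rz": 0, "jaw": 4.5}]}}

```text
clock: 6.35
tool_pos: [0.5389, -0.3527, 0.1523]
eef_rot: [0.708, 0.706, -0.0, -0.0]
contact_force: [-0.6, 0.7, -2.4]
opening: 0.581
finger_force: 24.9
```

{"name": "send_rows", "arguments": {"motion": [{"x": 0, "y": 0, "z": 1, "rx": 0, "ry": 0, "rz": 0, "jaw": 4.5}, {"x": 0, "y": 0, "z": 1.5, "rx": 0, "ry": 0, "rz": 0, "jaw": 4.5}, {"x": 0, "y": 0, "z": 1, "rx": 0, "ry": 0, "rz": 0, "jaw": 4.5}, {"x": 0, "y": 0, "z": 0.5, "rx": 0, "ry": 0, "rz": 0, "jaw": 4.5}, {"x": 0, "y": 0, "z": 0.2, "rx": 0, "ry": 0, "rz": 0, "jaw": 4.5}]}}

```text
clock: 6.85
tool_pos: [0.5397, -0.3496, 0.1096]
eef_rot: [0.707, 0.707, -0.0, -0.001]
contact_force: [-0.2, 0.3, -1.4]
opening: 0.578
finger_force: 24.9
```

{"name": "send_rows", "arguments": {"motion": [{"x": 0, "y": 0, "z": 0.2, "rx": 0, "ry": 0, "rz": 0, "jaw": 4.5}, {"x": 0, "y": 0, "z": 0, "rx": 0, "ry": 0, "rz": 0, "jaw": 4.5}, {"x": 0, "y": 0, "z": 0, "rx": 0, "ry": 0, "rz": 0, "jaw": 4.5}, {"x": 0, "y": 0, "z": 0, "rx": 0, "ry": 0, "rz": 0, "jaw": 4.5}, {"x": 0, "y": 0, "z": 0, "rx": 0, "ry": 0, "rz": 0, "jaw": 4.5}]}}

```text
clock: 7.35
tool_pos: [0.54, -0.3509, 0.109]
eef_rot: [0.707, 0.707, 0.0, 0.0]
contact_force: [0.6, 0.6, -3.2]
opening: 0.578
finger_force: 24.9
```

{"name": "send_rows", "arguments": {"motion": [{"x": 0, "y": 0, "z": 0.2, "rx": 0, "ry": 0, "rz": 0, "jaw": 4.5}, {"x": 0, "y": 0, "z": 0.2, "rx": 0, "ry": 0, "rz": 0, "jaw": 4.5}, {"x": 0, "y": 0, "z": 0, "rx": 0, "ry": 0, "rz": 0, "jaw": 4.5}, {"x": 0, "y": 0, "z": 0, "rx": 0, "ry": 0, "rz": 0, "jaw": 4.5}, {"x": 0, "y": 0, "z": 0, "rx": 0, "ry": 0, "rz": 0, "jaw": 4.5}]}}

```text
clock: 7.85
tool_pos: [0.5399, -0.3508, 0.1047]
eef_rot: [0.707, 0.707, 0.0, 0.0]
contact_force: [-0.3, 1.0, -3.2]
opening: 0.581
finger_force: 24.9
```

{"name": "send_rows", "arguments": {"motion": [{"x": 0, "y": 0, "z": 0.15, "rx": 0, "ry": 0, "rz": 0, "jaw": 4.5}, {"x": 0, "y": 0, "z": 0.15, "rx": 0, "ry": 0, "rz": 0, "jaw": 4.5}, {"x": 0, "y": 0, "z": 0, "rx": 0, "ry": 0, "rz": 0, "jaw": 4.5}, {"x": 0, "y": 0, "z": 0, "rx": 0, "ry": 0, "rz": 0, "jaw": 4.5}, {"x": 0, "y": 0, "z": 0, "rx": 0, "ry": 0, "rz": 0, "jaw": 4.5}]}}

```text
clock: 8.35
tool_pos: [0.5401, -0.351, 0.1033]
eef_rot: [0.708, 0.707, -0.0, 0.001]
contact_force: [-2.6, 0.7, 7.8]
opening: 0.577
finger_force: 25.0
```

{"name": "send_rows", "arguments": {"motion": [{"x": 0, "y": 0, "z": -0.1, "rx": 0, "ry": 0, "rz": 0, "jaw": 7.5}, {"x": 0, "y": 0, "z": 0, "rx": 0, "ry": 0, "rz": 0, "jaw": 7.5}, {"x": 0, "y": 0, "z": 0, "rx": 0, "ry": 0, "rz": 0, "jaw": 7.5}, {"x": 0, "y": 0, "z": 0, "rx": 0, "ry": 0, "rz": 0, "jaw": 7.5}, {"x": 0, "y": 0, "z": -0.5, "rx": 0, "ry": 0, "rz": 0, "jaw": 7.5}]}}

```text
clock: 8.85
tool_pos: [0.5394, -0.3506, 0.1072]
eef_rot: [0.707, 0.707, -0.0, -0.001]
contact_force: [0.1, 0.7, 0.2]
opening: 0.853
finger_force: 0.0
```

{"name": "send_rows", "arguments": {"motion": [{"x": 0, "y": 0, "z": -2.5, "rx": 0, "ry": 0, "rz": 0, "jaw": 7.5}, {"x": 0, "y": 0, "z": -3, "rx": 0, "ry": 0, "rz": 0, "jaw": 7.5}, {"x": 0, "y": 0, "z": -3, "rx": 0, "ry": 0, "rz": 0, "jaw": 7.5}, {"x": 0, "y": 0, "z": -3, "rx": 0, "ry": 0, "rz": 0, "jaw": 7.5}, {"x": 0, "y": 0, "z": -2.5, "rx": 0, "ry": 0, "rz": 0, "jaw": 7.5}]}}

```text
clock: 9.35
tool_pos: [0.5402, -0.3507, 0.2498]
eef_rot: [0.707, 0.707, 0.0, 0.001]
contact_force: [0.4, -0.6, 0.2]
opening: 0.855
finger_force: 0.0
```

{"name": "send_rows", "arguments": {"motion": [{"x": 2.5, "y": 0.1, "z": 0, "rx": 0, "ry": 0, "rz": 0, "jaw": 7.5}, {"x": 4, "y": 0.1, "z": 0, "rx": 0, "ry": 0, "rz": 0, "jaw": 7.5}, {"x": 4, "y": 0.1, "z": 0, "rx": 0, "ry": 0, "rz": 0, "jaw": 7.5}, {"x": 4, "y": 0.1, "z": 0, "rx": 0, "ry": 0, "rz": 0, "jaw": 7.5}, {"x": 4, "y": 0.1, "z": 0, "rx": 0, "ry": 0, "rz": 0, "jaw": 7.5}]}}

```text
clock: 9.85
tool_pos: [0.5449, -0.1642, 0.2482]
eef_rot: [0.708, 0.707, 0.0, 0.0]
contact_force: [0.6, -0.3, -0.5]
opening: 0.851
finger_force: 0.0
```

{"name": "send_rows", "arguments": {"motion": [{"x": 4, "y": 0.1, "z": 0, "rx": 0, "ry": 0, "rz": 0, "jaw": 7.5}, {"x": 4, "y": 0, "z": 0, "rx": 0, "ry": 0, "rz": 0, "jaw": 7.5}, {"x": 4, "y": 0, "z": 0, "rx": 0, "ry": 0, "rz": 0, "jaw": 7.5}, {"x": 3, "y": 0, "z": 0, "rx": 0, "ry": 0, "rz": 0, "jaw": 7.5}, {"x": 1.6, "y": 0, "z": 0, "rx": 0, "ry": 0, "rz": 0, "jaw": 7.5}]}}

```text
clock: 10.35
tool_pos: [0.5461, 0.0042, 0.2484]
eef_rot: [0.706, 0.708, 0.001, -0.0]
contact_force: [-0.5, -0.2, -0.1]
opening: 0.85
finger_force: 0.0
```

{"name": "send_rows", "arguments": {"motion": [{"x": 0, "y": 0, "z": 0, "rx": 0, "ry": 0, "rz": 0, "jaw": 7.0}, {"x": 0, "y": 0, "z": 0, "rx": 0, "ry": 0, "rz": 0, "jaw": 7.0}, {"x": 0, "y": 0, "z": 0, "rx": 0, "ry": 0, "rz": 0, "jaw": 7.0}, {"x": 0, "y": 0, "z": 0, "rx": 0, "ry": 0, "rz": 0, "jaw": 7.0}, {"x": 0, "y": 0, "z": 0, "rx": 0, "ry": 0, "rz": 0, "jaw": 7.0}]}}

```text
clock: 10.85
tool_pos: [0.5462, -0.0009, 0.2476]
eef_rot: [0.708, 0.706, -0.0, 0.0]
contact_force: [0.9, -0.5, -0.2]
opening: 0.797
finger_force: 0.0
```

```bash
python3 - <<'E'
from plant import *
from h import *
d=snapshot("top");s=snapshot("wrist");
a=cv2.resize(s["img"][:,:,::-1],(400,300),interpolation=cv2.INTER_AREA);b=cv2.resize(d["img"][200:350,420:540,::-1],(240,300))
cv2.imwrite("pics/m1.png",np.hstack([a,b]))
for p in((.546,0,.145),(.607,-.056,.063)):print(w2p(s,p).round(0)*.625)
print(w2p(d,(.54,-.351,.149)))
s=get_state();print(s["tool_pos"],s["contact_force"],s["opening"],s["q"].round(2))
E
```

```text
[201.25 151.25]
[240.625 170.   ]
[495.61340938 235.9264235 ]
[ 5.46204793e-01 -4.43520802e-04  2.47676495e-01] [-0.10095121  0.06622622 -0.39601711] 0.7930555158389174 [ 0.24  0.63 -0.53  1.8   0.41  0.83 -0.5 ]
```

View pics/m1.png

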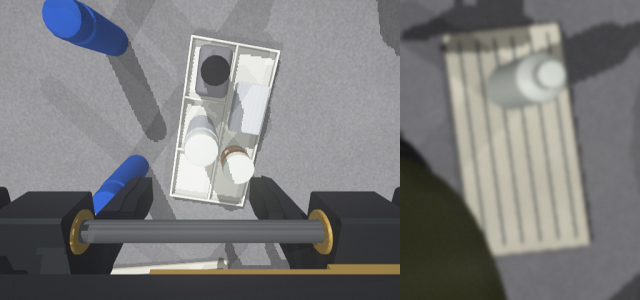

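The views show the lotion upright on the mat and the spray cap at (201,148), about 3 mm further in +y than predicted. I'll descend and grip the spray.

{"name": "send_rows", "arguments": {"motion": [{"x": 0.2, "y": 0, "z": 3, "rx": 0, "ry": 0, "rz": 0, "jaw": 7.0}, {"x": 0, "y": 0, "z": 3, "rx": 0, "ry": 0, "rz": 0, "jaw": 7.0}, {"x": 0, "y": 0, "z": 3, "rx": 0, "ry": 0, "rz": 0, "jaw": 7.0}, {"x": 0, "y": 0, "z": 3, "rx": 0, "ry": 0, "rz": 0, "jaw": 7.0}, {"x": 0, "y": 0, "z": 2.9, "rx": 0, "ry": 0, "rz": 0, "jaw": 7.0}]}}

```text
clock: 11.45
tool_pos: [0.5463, 0.002, 0.0976]
eef_rot: [0.708, 0.707, 0.0, 0.0]
contact_force: [0.4, 0.2, -0.6]
opening: 0.798
finger_force: 0.0
```

{"name": "send_rows", "arguments": {"motion": [{"x": 0, "y": 0, "z": 0, "rx": 0, "ry": 0, "rz": 0, "jaw": 3.8}, {"x": 0, "y": 0, "z": 0, "rx": 0, "ry": 0, "rz": 0, "jaw": 3.8}, {"x": 0, "y": 0, "z": 0, "rx": 0, "ry": 0, "rz": 0, "jaw": 3.8}, {"x": 0, "y": 0, "z": 0, "rx": 0, "ry": 0, "rz": 0, "jaw": 3.8}, {"x": 0, "y": 0, "z": 0, "rx": 0, "ry": 0, "rz": 0, "jaw": 3.8}], "grip_force": 20}}

```text
clock: 11.95
tool_pos: [0.5471, 0.0023, 0.1002]
eef_rot: [0.708, 0.707, 0.001, 0.001]
contact_force: [-0.5, -0.4, 6.1]
opening: 0.492
finger_force: 20.0
```

{"name": "send_rows", "arguments": {"motion": [{"x": 0, "y": 0, "z": -0.5, "rx": 0, "ry": 0, "rz": 0, "jaw": 3.8}, {"x": 0, "y": 0, "z": -1, "rx": 0, "ry": 0, "rz": 0, "jaw": 3.8}, {"x": 0, "y": 0, "z": -1.5, "rx": 0, "ry": 0, "rz": 0, "jaw": 3.8}, {"x": 0, "y": 0, "z": -1.5, "rx": 0, "ry": 0, "rz": 0, "jaw": 3.8}, {"x": 0, "y": 0, "z": -1, "rx": 0, "ry": 0, "rz": 0, "jaw": 3.8}]}}

```text
clock: 12.45
tool_pos: [0.5465, 0.0022, 0.1552]
eef_rot: [0.707, 0.707, 0.0, 0.0]
contact_force: [0.5, -0.3, -2.0]
opening: 0.492
finger_force: 20.0
```

{"name": "send_rows", "arguments": {"motion": [{"x": -1.5, "y": 0, "z": 0, "rx": 0, "ry": 0, "rz": 0, "jaw": 3.8}, {"x": -3, "y": 0, "z": 0, "rx": 0, "ry": 0, "rz": 0, "jaw": 3.8}, {"x": -3.5, "y": 0, "z": 0, "rx": 0, "ry": 0, "rz": 0, "jaw": 3.8}, {"x": -3.5, "y": -1, "z": 0, "rx": 0, "ry": 0, "rz": 0, "jaw": 3.8}, {"x": -3.5, "y": -2, "z": 0, "rx": 0, "ry": 0, "rz": 0, "jaw": 3.8}]}}

```text
clock: 12.95
tool_pos: [0.5163, -0.1505, 0.1532]
eef_rot: [0.708, 0.706, 0.0, 0.001]
contact_force: [0.7, -0.9, -1.3]
opening: 0.494
finger_force: 20.0
```

{"name": "send_rows", "arguments": {"motion": [{"x": -3, "y": -3, "z": 0, "rx": 0, "ry": 0, "rz": 0, "jaw": 3.8}, {"x": -2.5, "y": -2.5, "z": 0, "rx": 0, "ry": 0, "rz": 0, "jaw": 3.8}, {"x": -2.5, "y": -2.2, "z": 0, "rx": 0, "ry": 0, "rz": 0, "jaw": 3.8}, {"x": -2.5, "y": -1.5, "z": 0, "rx": 0, "ry": 0, "rz": 0, "jaw": 3.8}, {"x": -2.5, "y": -0.5, "z": 0, "rx": 0, "ry": 0, "rz": 0, "jaw": 3.8}]}}

```text
clock: 13.45
tool_pos: [0.4151, -0.2799, 0.1531]
eef_rot: [0.708, 0.706, -0.002, -0.001]
contact_force: [0.1, -0.4, -1.6]
opening: 0.493
finger_force: 20.0
```

{"name": "send_rows", "arguments": {"motion": [{"x": -2.5, "y": 0, "z": 0, "rx": 0, "ry": 0, "rz": 0, "jaw": 3.8}, {"x": -2.5, "y": 0, "z": 0, "rx": 0, "ry": 0, "rz": 0, "jaw": 3.8}, {"x": -1.8, "y": 0, "z": 0, "rx": 0, "ry": 0, "rz": 0, "jaw": 3.8}, {"x": -1, "y": 0, "z": 0, "rx": 0, "ry": 0, "rz": 0, "jaw": 3.8}, {"x": -0.5, "y": 0, "z": 0, "rx": 0, "ry": 0, "rz": 0, "jaw": 3.8}]}}

```text
clock: 13.95
tool_pos: [0.4177, -0.362, 0.1531]
eef_rot: [0.708, 0.706, -0.0, -0.0]
contact_force: [-0.6, 0.9, -2.0]
opening: 0.494
finger_force: 20.0
```

{"name": "send_rows", "arguments": {"motion": [{"x": 0, "y": 0, "z": 1, "rx": 0, "ry": 0, "rz": 0, "jaw": 3.8}, {"x": 0, "y": 0, "z": 1.5, "rx": 0, "ry": 0, "rz": 0, "jaw": 3.8}, {"x": 0, "y": 0, "z": 1, "rx": 0, "ry": 0, "rz": 0, "jaw": 3.8}, {"x": 0, "y": 0, "z": 0.7, "rx": 0, "ry": 0, "rz": 0, "jaw": 3.8}, {"x": 0, "y": 0, "z": 0.2, "rx": 0, "ry": 0, "rz": 0, "jaw": 3.8}]}}

```text
clock: 14.45
tool_pos: [0.4186, -0.3597, 0.1088]
eef_rot: [0.707, 0.707, -0.0, -0.001]
contact_force: [-0.0, 0.5, -1.7]
opening: 0.493
finger_force: 20.0
```

{"name": "send_rows", "arguments": {"motion": [{"x": 0, "y": 0, "z": 0.2, "rx": 0, "ry": 0, "rz": 0, "jaw": 3.8}, {"x": 0, "y": 0, "z": 0.1, "rx": 0, "ry": 0, "rz": 0, "jaw": 3.8}, {"x": 0, "y": 0, "z": 0, "rx": 0, "ry": 0, "rz": 0, "jaw": 3.8}, {"x": 0, "y": 0, "z": 0, "rx": 0, "ry": 0, "rz": 0, "jaw": 3.8}, {"x": 0, "y": 0, "z": 0, "rx": 0, "ry": 0, "rz": 0, "jaw": 3.8}]}}

```text
clock: 14.95
tool_pos: [0.419, -0.3608, 0.107]
eef_rot: [0.708, 0.707, 0.0, 0.0]
contact_force: [-0.7, -0.1, -1.2]
opening: 0.495
finger_force: 20.0
```

{"name": "send_rows", "arguments": {"motion": [{"x": 0, "y": 0, "z": 0.15, "rx": 0, "ry": 0, "rz": 0, "jaw": 3.8}, {"x": 0, "y": 0, "z": 0.15, "rx": 0, "ry": 0, "rz": 0, "jaw": 3.8}, {"x": 0, "y": 0, "z": 0, "rx": 0, "ry": 0, "rz": 0, "jaw": 3.8}, {"x": 0, "y": 0, "z": 0, "rx": 0, "ry": 0, "rz": 0, "jaw": 3.8}, {"x": 0, "y": 0, "z": 0, "rx": 0, "ry": 0, "rz": 0, "jaw": 3.8}]}}

```text
clock: 15.45
tool_pos: [0.419, -0.3609, 0.1042]
eef_rot: [0.707, 0.707, -0.0, 0.0]
contact_force: [-1.0, 0.6, 5.5]
opening: 0.495
finger_force: 20.0
```

{"name": "send_rows", "arguments": {"motion": [{"x": 0, "y": 0, "z": -0.1, "rx": 0, "ry": 0, "rz": 0, "jaw": 7.0}, {"x": 0, "y": 0, "z": 0, "rx": 0, "ry": 0, "rz": 0, "jaw": 7.0}, {"x": 0, "y": 0, "z": 0, "rx": 0, "ry": 0, "rz": 0, "jaw": 7.0}, {"x": 0, "y": 0, "z": 0, "rx": 0, "ry": 0, "rz": 0, "jaw": 7.0}, {"x": 0, "y": 0, "z": -0.5, "rx": 0, "ry": 0, "rz": 0, "jaw": 7.0}]}}

```text
clock: 15.95
tool_pos: [0.4185, -0.3604, 0.1093]
eef_rot: [0.707, 0.707, -0.0, -0.001]
contact_force: [-0.1, 0.1, 0.6]
opening: 0.795
finger_force: 0.0
```

{"name": "send_rows", "arguments": {"motion": [{"x": 0, "y": 0, "z": -2.5, "rx": 0, "ry": 0, "rz": 0, "jaw": 7.0}, {"x": 0, "y": 0, "z": -3, "rx": 0, "ry": 0, "rz": 0, "jaw": 7.0}, {"x": 0, "y": 0, "z": -3, "rx": 0, "ry": 0, "rz": 0, "jaw": 7.0}, {"x": 0, "y": 0, "z": -3, "rx": 0, "ry": 0, "rz": 0, "jaw": 7.0}, {"x": 0, "y": 0, "z": -2.5, "rx": 0, "ry": 0, "rz": 0, "jaw": 7.0}]}}

```text
clock: 16.45
tool_pos: [0.419, -0.3606, 0.2517]
eef_rot: [0.707, 0.707, 0.0, 0.001]
contact_force: [-0.1, -0.2, -0.9]
opening: 0.793
finger_force: 0.0
```

{"name": "send_rows", "arguments": {"motion": [{"x": 2.5, "y": 0.1, "z": 0, "rx": 0, "ry": 0, "rz": 0, "jaw": 4.0}, {"x": 4, "y": 0.2, "z": 0, "rx": 0, "ry": 0, "rz": 0, "jaw": 4.0}, {"x": 4, "y": 0.2, "z": 0, "rx": 0, "ry": 0, "rz": 0, "jaw": 4.0}, {"x": 4, "y": 0.2, "z": 0, "rx": 0, "ry": 0, "rz": 0, "jaw": 4.0}, {"x": 4, "y": 0.2, "z": 0, "rx": 0, "ry": 0, "rz": 0, "jaw": 4.0}]}}

```text
clock: 16.95
tool_pos: [0.4279, -0.1742, 0.2501]
eef_rot: [0.708, 0.707, 0.0, 0.0]
contact_force: [0.3, 0.6, -0.7]
opening: 0.457
finger_force: 0.0
```

{"name": "send_rows", "arguments": {"motion": [{"x": 4, "y": 0.1, "z": 0, "rx": 0, "ry": 0, "rz": 0, "jaw": 4.0}, {"x": 4, "y": 0.1, "z": 0, "rx": 0, "ry": 0, "rz": 0, "jaw": 4.0}, {"x": 4, "y": 0.1, "z": 0, "rx": 0, "ry": 0, "rz": 0, "jaw": 4.0}, {"x": 4, "y": 0.1, "z": 0, "rx": 0, "ry": 0, "rz": 0, "jaw": 4.0}, {"x": 4, "y": 0.1, "z": 0, "rx": 0, "ry": 0, "rz": 0, "jaw": 4.0}]}}

```text
clock: 17.45
tool_pos: [0.4331, 0.0259, 0.2501]
eef_rot: [0.707, 0.707, 0.0, 0.0]
contact_force: [0.6, 0.7, 0.6]
opening: 0.453
finger_force: 0.0
```

{"name": "send_rows", "arguments": {"motion": [{"x": 4, "y": 0.1, "z": 0, "rx": 0, "ry": 0, "rz": 0, "jaw": 4.0}, {"x": 4, "y": 0.1, "z": 0, "rx": 0, "ry": 0, "rz": 0, "jaw": 4.0}, {"x": 4, "y": 0.1, "z": 0, "rx": 0, "ry": 0, "rz": 0, "jaw": 4.0}, {"x": 4, "y": 0.1, "z": 0, "rx": 0, "ry": 0, "rz": 0, "jaw": 4.0}, {"x": 4, "y": 0.1, "z": 0, "rx": 0, "ry": 0, "rz": 0, "jaw": 4.0}]}}

```text
clock: 17.95
tool_pos: [0.4382, 0.226, 0.25]
eef_rot: [0.707, 0.707, 0.0, 0.0]
contact_force: [1.2, 0.1, -0.1]
opening: 0.457
finger_force: 0.0
```

{"name": "send_rows", "arguments": {"motion": [{"x": 3, "y": 0, "z": 0, "rx": 0, "ry": 0, "rz": 0, "jaw": 4.0}, {"x": 2, "y": 0, "z": 0, "rx": 0, "ry": 0, "rz": 0, "jaw": 4.0}, {"x": 0, "y": 0, "z": 0, "rx": 0, "ry": 0, "rz": 0, "jaw": 4.0}, {"x": 0, "y": 0, "z": 0, "rx": 0, "ry": 0, "rz": 0, "jaw": 4.0}, {"x": 0, "y": 0, "z": 0, "rx": 0, "ry": 0, "rz": 0, "jaw": 4.0}]}}

```text
clock: 18.45
tool_pos: [0.4386, 0.2724, 0.2496]
eef_rot: [0.708, 0.706, -0.001, 0.001]
contact_force: [0.5, -0.9, 0.4]
opening: 0.45
finger_force: 0.0
```

```bash
python3 - <<'E'
from plant import *
from h import *
d=snapshot("top");s=snapshot("wrist");
b=cv2.resize(d["img"][200:350,420:540,::-1],(144,180));a=s["img"][:,:,::-1].copy();a[300:480,:144]=b
cv2.imwrite("pics/m2.png",a)
print(w2p(s,(.437,.359,.101)))
np.savez("w2.npz",vertical_fov=s["vertical_fov"],cx=s["cx"],cy=s["cy"],extrinsics=s["extrinsics"])
s=get_state();print(s["tool_pos"],s["contact_force"],s["opening"],s["q"].round(2))
E
```

```text
[319.48667948 114.47314048]
[0.43879095 0.2726007  0.24966524] [0.31080119 0.43323609 0.51601963] 0.4530391111399539 [-0.3   0.59 -0.56  1.88  0.43  0.79 -1.09]
```

View pics/m2.png

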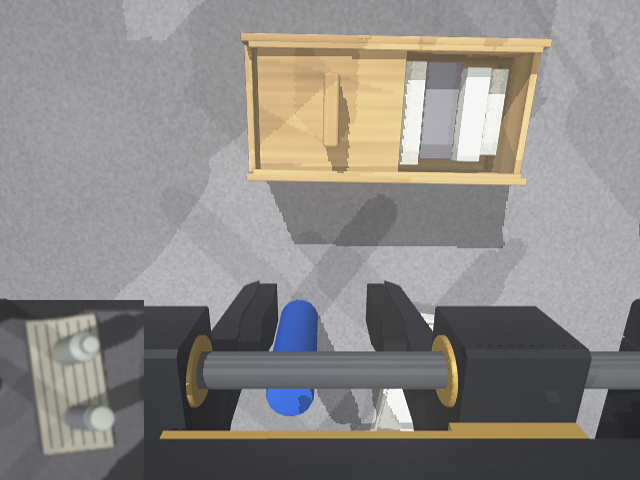

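The wrist view shows the lid shut, with the bar top centred at about (330,109). The inset shows both bottles upright on the mat.

```bash
python3 - <<'E'
from h import *
s={k:v for k,v in np.load("w2.npz").items()}
print("bar",p2w(s,330.5,109,.101))
w=np.array([p2w(s,*p,.08) for p in((242,34),(551,41),(525,184),(248,180))]);print(w.round(3).tolist(),w.mean(0))
print([p2w(s,*p,.101).round(4).tolist() for p in((324,73),(337,73),(324,146),(338,146))])
E
```

```text
bar [0.44526882 0.36284299]
[[0.378, 0.418], [0.614, 0.412], [0.612, 0.303], [0.376, 0.307]] [0.49503169 0.36023199]
[[0.4405, 0.3876], [0.4499, 0.3875], [0.4403, 0.336], [0.4511, 0.336]]
```

{"name": "send_rows", "arguments": {"motion": [{"x": 3, "y": 0.2, "z": 0, "rx": 0, "ry": 0, "rz": 0, "jaw": 4.5}, {"x": 3, "y": 0.2, "z": 0, "rx": 0, "ry": 0, "rz": 0, "jaw": 4.5}, {"x": 2.9, "y": 0.1, "z": 2, "rx": 0, "ry": 0, "rz": 0, "jaw": 4.5}, {"x": 0, "y": 0, "z": 3, "rx": 0, "ry": 0, "rz": 0, "jaw": 4.5}, {"x": 0, "y": 0, "z": 3, "rx": 0, "ry": 0, "rz": 0, "jaw": 4.5}]}}

```text
clock: 19.05
tool_pos: [0.4439, 0.3636, 0.1691]
eef_rot: [0.707, 0.707, 0.001, -0.0]
contact_force: [-0.1, -0.3, -0.5]
opening: 0.512
finger_force: 0.0
```

{"name": "send_rows", "arguments": {"motion": [{"x": 0, "y": 0, "z": 3, "rx": 0, "ry": 0, "rz": 0, "jaw": 4.5}, {"x": 0, "y": 0, "z": 2, "rx": 0, "ry": 0, "rz": 0, "jaw": 4.5}, {"x": 0, "y": 0, "z": 1.5, "rx": 0, "ry": 0, "rz": 0, "jaw": 4.5}, {"x": 0, "y": 0, "z": 1, "rx": 0, "ry": 0, "rz": 0, "jaw": 4.5}, {"x": 0, "y": 0, "z": 0, "rx": 0, "ry": 0, "rz": 0, "jaw": 4.5}]}}

```text
clock: 19.55
tool_pos: [0.4434, 0.3621, 0.0937]
eef_rot: [0.708, 0.706, -0.001, 0.0]
contact_force: [-0.1, -0.6, 0.3]
opening: 0.51
finger_force: 0.0
```

{"name": "send_rows", "arguments": {"motion": [{"x": 0, "y": 0, "z": 0, "rx": 0, "ry": 0, "rz": 0, "jaw": 0.6}, {"x": 0, "y": 0, "z": 0, "rx": 0, "ry": 0, "rz": 0, "jaw": 0.6}, {"x": 0, "y": 0, "z": 0, "rx": 0, "ry": 0, "rz": 0, "jaw": 0.6}, {"x": 0, "y": 0, "z": 0, "rx": 0, "ry": 0, "rz": 0, "jaw": 0.6}, {"x": 0, "y": 0, "z": 0, "rx": 0, "ry": 0, "rz": 0, "jaw": 0.6}], "grip_force": 8}}

```text
clock: 20.05
tool_pos: [0.4442, 0.3636, 0.0953]
eef_rot: [0.708, 0.707, 0.001, 0.0]
contact_force: [0.7, 0.3, 2.4]
opening: 0.136
finger_force: 8.0
```

{"name": "send_rows", "arguments": {"motion": [{"x": 0, "y": 0.8, "z": 0, "rx": 0, "ry": 0, "rz": 0, "jaw": 0.6}, {"x": 0, "y": 1.2, "z": 0, "rx": 0, "ry": 0, "rz": 0, "jaw": 0.6}, {"x": -0.1, "y": 1.5, "z": 0, "rx": 0, "ry": 0, "rz": 0, "jaw": 0.6}, {"x": 0, "y": 1.5, "z": 0, "rx": 0, "ry": 0, "rz": 0, "jaw": 0.6}, {"x": 0, "y": 1.5, "z": 0, "rx": 0, "ry": 0, "rz": 0, "jaw": 0.6}]}}

```text
clock: 20.55
tool_pos: [0.5088, 0.3623, 0.0953]
eef_rot: [0.707, 0.707, -0.0, -0.0]
contact_force: [-2.3, -1.2, 4.9]
opening: 0.138
finger_force: 8.0
```

{"name": "send_rows", "arguments": {"motion": [{"x": -0.1, "y": 1.5, "z": 0, "rx": 0, "ry": 0, "rz": 0, "jaw": 0.6}, {"x": 0, "y": 1.2, "z": 0, "rx": 0, "ry": 0, "rz": 0, "jaw": 0.6}, {"x": 0, "y": 0.8, "z": 0, "rx": 0, "ry": 0, "rz": 0, "jaw": 0.6}, {"x": 0, "y": 0.6, "z": 0, "rx": 0, "ry": 0, "rz": 0, "jaw": 0.6}, {"x": 0, "y": 0, "z": 0, "rx": 0, "ry": 0, "rz": 0, "jaw": 0.6}]}}

```text
clock: 21.05
tool_pos: [0.5506, 0.3614, 0.0953]
eef_rot: [0.708, 0.706, 0.001, 0.0]
contact_force: [0.3, 0.3, 4.8]
opening: 0.134
finger_force: 8.0
```

{"name": "send_rows", "arguments": {"motion": [{"x": 0, "y": 0.2, "z": 0, "rx": 0, "ry": 0, "rz": 0, "jaw": 0.6}, {"x": 0, "y": 0.2, "z": 0, "rx": 0, "ry": 0, "rz": 0, "jaw": 0.6}, {"x": 0, "y": 0.2, "z": 0, "rx": 0, "ry": 0, "rz": 0, "jaw": 0.6}, {"x": 0, "y": 0, "z": 0, "rx": 0, "ry": 0, "rz": 0, "jaw": 0.6}, {"x": 0, "y": 0, "z": 0, "rx": 0, "ry": 0, "rz": 0, "jaw": 0.6}]}}

```text
clock: 21.55
tool_pos: [0.5508, 0.3615, 0.0949]
eef_rot: [0.707, 0.708, -0.004, -0.002]
contact_force: [-10.5, -2.6, 10.4]
opening: 0.136
finger_force: 8.0
```

{"name": "send_rows", "arguments": {"motion": [{"x": 0, "y": -0.5, "z": 0, "rx": 0, "ry": 0, "rz": 0, "jaw": 4.5}, {"x": 0, "y": 0, "z": 0, "rx": 0, "ry": 0, "rz": 0, "jaw": 4.5}, {"x": 0, "y": 0, "z": 0, "rx": 0, "ry": 0, "rz": 0, "jaw": 4.5}, {"x": 0, "y": 0, "z": -1.5, "rx": 0, "ry": 0, "rz": 0, "jaw": 4.5}, {"x": 0, "y": 0, "z": -3, "rx": 0, "ry": 0, "rz": 0, "jaw": 4.5}]}}

```text
clock: 22.05
tool_pos: [0.5499, 0.3599, 0.1386]
eef_rot: [0.708, 0.707, -0.002, 0.0]
contact_force: [0.8, -0.0, 0.6]
opening: 0.51
finger_force: 0.0
```

{"name": "send_rows", "arguments": {"motion": [{"x": 0, "y": 0, "z": -3.5, "rx": 0, "ry": 0, "rz": 0, "jaw": 7}, {"x": -1.5, "y": 0, "z": -3.5, "rx": 0, "ry": 0, "rz": 0, "jaw": 7}, {"x": -3, "y": 0.3, "z": -3, "rx": 0, "ry": 0, "rz": 0, "jaw": 7}, {"x": -4, "y": 0.5, "z": 0, "rx": 0, "ry": 0, "rz": 0, "jaw": 7}, {"x": -4, "y": 0.5, "z": 0, "rx": 0, "ry": 0, "rz": 0, "jaw": 7}]}}

```text
clock: 22.55
tool_pos: [0.5644, 0.2356, 0.2423]
eef_rot: [0.707, 0.707, 0.002, 0.001]
contact_force: [0.3, -1.0, 0.4]
opening: 0.796
finger_force: 0.0
```

{"name": "send_rows", "arguments": {"motion": [{"x": -4, "y": 0.5, "z": 0, "rx": 0, "ry": 0, "rz": 0, "jaw": 7}, {"x": -4, "y": 0.5, "z": 0, "rx": 0, "ry": 0, "rz": 0, "jaw": 7}, {"x": -4, "y": 0.5, "z": 0, "rx": 0, "ry": 0, "rz": 0, "jaw": 7}, {"x": -4, "y": 0.5, "z": 0, "rx": 0, "ry": 0, "rz": 0, "jaw": 7}, {"x": -4, "y": 0.5, "z": 0, "rx": 0, "ry": 0, "rz": 0, "jaw": 7}]}}

```text
clock: 23.05
tool_pos: [0.5888, 0.0343, 0.241]
eef_rot: [0.708, 0.707, 0.001, 0.001]
contact_force: [1.2, 0.5, 0.2]
opening: 0.794
finger_force: 0.0
```

{"name": "send_rows", "arguments": {"motion": [{"x": -4, "y": 0.5, "z": 0, "rx": 0, "ry": 0, "rz": 0, "jaw": 7}, {"x": -3, "y": 0.5, "z": 0, "rx": 0, "ry": 0, "rz": 0, "jaw": 7}, {"x": -2, "y": 0.3, "z": 0, "rx": 0, "ry": 0, "rz": 0, "jaw": 7}, {"x": 0, "y": 0.2, "z": 0, "rx": 0, "ry": 0, "rz": 0, "jaw": 7}, {"x": 0, "y": 0, "z": 0, "rx": 0, "ry": 0, "rz": 0, "jaw": 7}]}}

```text
clock: 23.55
tool_pos: [0.6036, -0.0531, 0.2405]
eef_rot: [0.708, 0.707, 0.001, 0.0]
contact_force: [-1.0, 1.4, 0.5]
opening: 0.794
finger_force: 0.0
```

```bash
python3 - <<'E'
from plant import *
from h import *
d=snapshot("top");s=snapshot("wrist");
b=cv2.resize(d["img"][200:335,105:190,::-1],(144,229));a=s["img"][:,:,::-1].copy();a[251:480,:144]=b
cv2.imwrite("pics/m3.png",a)
print(w2p(s,(.604,-.053,.063)))
np.savez("w3.npz",vertical_fov=s["vertical_fov"],cx=s["cx"],cy=s["cy"],extrinsics=s["extrinsics"])
s=get_state();print(s["tool_pos"],s["contact_force"],s["opening"],s["q"].round(2))
E
```

```text
[322.5828959  219.60121225]
[ 0.60323155 -0.05140146  0.2403183 ] [-0.78200994 -0.49124081 -0.26095991] 0.7938509232414245 [ 0.34  0.73 -0.6   1.63  0.48  0.94 -0.43]
```

View pics/m3.png

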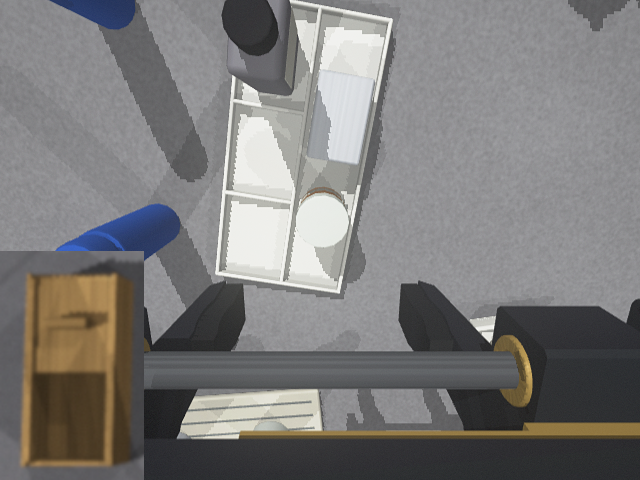

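The wrist view shows the jar cap at (322,220), as predicted. The inset shows the lid open and the medicine bay empty. I'll grasp the jar.

{"name": "send_rows", "arguments": {"motion": [{"x": -0.1, "y": 0.1, "z": 3, "rx": 0, "ry": 0, "rz": 0, "jaw": 7}, {"x": 0, "y": 0, "z": 4, "rx": 0, "ry": 0, "rz": 0, "jaw": 7}, {"x": 0, "y": 0, "z": 4, "rx": 0, "ry": 0, "rz": 0, "jaw": 7}, {"x": 0, "y": 0, "z": 4, "rx": 0, "ry": 0, "rz": 0, "jaw": 7}, {"x": 0, "y": 0, "z": 3, "rx": 0, "ry": 0, "rz": 0, "jaw": 7}]}}

```text
clock: 24.15
tool_pos: [0.6033, -0.0525, 0.0577]
eef_rot: [0.706, 0.708, -0.0, -0.001]
contact_force: [0.6, 1.0, 0.0]
opening: 0.791
finger_force: 0.0
```

{"name": "send_rows", "arguments": {"motion": [{"x": 0, "y": 0, "z": 1.5, "rx": 0, "ry": 0, "rz": 0, "jaw": 7}, {"x": 0, "y": 0, "z": 0.6, "rx": 0, "ry": 0, "rz": 0, "jaw": 7}, {"x": 0, "y": 0, "z": 0, "rx": 0, "ry": 0, "rz": 0, "jaw": 7}, {"x": 0, "y": 0, "z": 0, "rx": 0, "ry": 0, "rz": 0, "jaw": 7}, {"x": 0, "y": 0, "z": 0, "rx": 0, "ry": 0, "rz": 0, "jaw": 7}]}}

```text
clock: 24.65
tool_pos: [0.6052, -0.0548, 0.0402]
eef_rot: [0.708, 0.707, 0.001, 0.001]
contact_force: [-0.2, -0.1, -0.3]
opening: 0.792
finger_force: 0.0
```

{"name": "send_rows", "arguments": {"motion": [{"x": 0, "y": 0, "z": 0, "rx": 0, "ry": 0, "rz": 0, "jaw": 4.2}, {"x": 0, "y": 0, "z": 0, "rx": 0, "ry": 0, "rz": 0, "jaw": 4.2}, {"x": 0, "y": 0, "z": 0, "rx": 0, "ry": 0, "rz": 0, "jaw": 4.2}, {"x": 0, "y": 0, "z": 0, "rx": 0, "ry": 0, "rz": 0, "jaw": 4.2}, {"x": 0, "y": 0, "z": 0, "rx": 0, "ry": 0, "rz": 0, "jaw": 4.2}], "grip_force": 15}}

```text
clock: 25.15
tool_pos: [0.6043, -0.055, 0.039]
eef_rot: [0.707, 0.707, 0.0, 0.0]
contact_force: [-0.2, -0.6, 3.1]
opening: 0.543
finger_force: 15.0
```

{"name": "send_rows", "arguments": {"motion": [{"x": 0, "y": 0, "z": -0.5, "rx": 0, "ry": 0, "rz": 0, "jaw": 4.2}, {"x": 0, "y": 0, "z": -1.5, "rx": 0, "ry": 0, "rz": 0, "jaw": 4.2}, {"x": 0, "y": 0, "z": -3, "rx": 0, "ry": 0, "rz": 0, "jaw": 4.2}, {"x": 0, "y": 0, "z": -3, "rx": 0, "ry": 0, "rz": 0, "jaw": 4.2}, {"x": 0, "y": 0, "z": -3, "rx": 0, "ry": 0, "rz": 0, "jaw": 4.2}]}}

```text
clock: 25.65
tool_pos: [0.604, -0.0547, 0.1508]
eef_rot: [0.707, 0.707, 0.0, 0.0]
contact_force: [0.7, -0.3, -0.5]
opening: 0.541
finger_force: 15.0
```

{"name": "send_rows", "arguments": {"motion": [{"x": 0, "y": 0, "z": -3, "rx": 0, "ry": 0, "rz": 0, "jaw": 4.2}, {"x": 1, "y": -0.5, "z": -3, "rx": 0, "ry": 0, "rz": 0, "jaw": 4.2}, {"x": 2.5, "y": -1, "z": -2, "rx": 0, "ry": 0, "rz": 0, "jaw": 4.2}, {"x": 3.5, "y": -1.4, "z": 0, "rx": 0, "ry": 0, "rz": 0, "jaw": 4.2}, {"x": 4, "y": -1.6, "z": 0, "rx": 0, "ry": 0, "rz": 0, "jaw": 4.2}]}}

```text
clock: 26.15
tool_pos: [0.5594, 0.0553, 0.2305]
eef_rot: [0.708, 0.706, 0.001, 0.001]
contact_force: [1.2, 1.2, -0.6]
opening: 0.538
finger_force: 15.0
```

{"name": "send_rows", "arguments": {"motion": [{"x": 4, "y": -1.6, "z": 0, "rx": 0, "ry": 0, "rz": 0, "jaw": 4.2}, {"x": 4, "y": -1.6, "z": 0, "rx": 0, "ry": 0, "rz": 0, "jaw": 4.2}, {"x": 4, "y": -1.6, "z": 0, "rx": 0, "ry": 0, "rz": 0, "jaw": 4.2}, {"x": 4, "y": -1.6, "z": 0, "rx": 0, "ry": 0, "rz": 0, "jaw": 4.2}, {"x": 4, "y": -1.6, "z": 0, "rx": 0, "ry": 0, "rz": 0, "jaw": 4.2}]}}

```text
clock: 26.65
tool_pos: [0.4785, 0.2568, 0.2297]
eef_rot: [0.707, 0.707, 0.0, 0.0]
contact_force: [0.5, 1.0, -0.5]
opening: 0.539
finger_force: 15.0
```

{"name": "send_rows", "arguments": {"motion": [{"x": 4, "y": -1.6, "z": 0, "rx": 0, "ry": 0, "rz": 0, "jaw": 4.2}, {"x": 3, "y": -1.3, "z": 0, "rx": 0, "ry": 0, "rz": 0, "jaw": 4.2}, {"x": 2.5, "y": -0.9, "z": 0, "rx": 0, "ry": 0, "rz": 0, "jaw": 4.2}, {"x": 1, "y": -0.4, "z": 0, "rx": 0, "ry": 0, "rz": 0, "jaw": 4.2}, {"x": 0, "y": 0, "z": 0, "rx": 0, "ry": 0, "rz": 0, "jaw": 4.2}]}}

```text
clock: 27.15
tool_pos: [0.4366, 0.3616, 0.2293]
eef_rot: [0.706, 0.708, 0.0, -0.0]
contact_force: [-0.6, -0.1, -0.7]
opening: 0.54
finger_force: 15.0
```

{"name": "send_rows", "arguments": {"motion": [{"x": 0, "y": 0, "z": 0, "rx": 0, "ry": 0, "rz": 0, "jaw": 4.2}, {"x": 0, "y": 0, "z": 0, "rx": 0, "ry": 0, "rz": 0, "jaw": 4.2}, {"x": 0, "y": 0, "z": 0, "rx": 0, "ry": 0, "rz": 0, "jaw": 4.2}, {"x": 0, "y": 0, "z": 0, "rx": 0, "ry": 0, "rz": 0, "jaw": 4.2}, {"x": 0, "y": 0, "z": 0, "rx": 0, "ry": 0, "rz": 0, "jaw": 4.2}]}}

```text
clock: 27.65
tool_pos: [0.4379, 0.3598, 0.2287]
eef_rot: [0.708, 0.706, -0.0, 0.0]
contact_force: [-0.3, -0.4, -1.1]
opening: 0.543
finger_force: 15.0
```

{"name": "send_rows", "arguments": {"motion": [{"x": 0.1, "y": -0.1, "z": 2.5, "rx": 0, "ry": 0, "rz": 0, "jaw": 4.2}, {"x": 0, "y": 0, "z": 3.5, "rx": 0, "ry": 0, "rz": 0, "jaw": 4.2}, {"x": 0, "y": 0, "z": 3, "rx": 0, "ry": 0, "rz": 0, "jaw": 4.2}, {"x": 0, "y": 0, "z": 2.5, "rx": 0, "ry": 0, "rz": 0, "jaw": 4.2}, {"x": 0, "y": 0, "z": 2, "rx": 0, "ry": 0, "rz": 0, "jaw": 4.2}]}}

```text
clock: 28.15
tool_pos: [0.4363, 0.3608, 0.0921]
eef_rot: [0.707, 0.707, -0.001, 0.0]
contact_force: [-0.2, -0.3, -1.4]
opening: 0.541
finger_force: 15.0
```

{"name": "send_rows", "arguments": {"motion": [{"x": 0, "y": 0, "z": 2, "rx": 0, "ry": 0, "rz": 0, "jaw": 4.2}, {"x": 0, "y": 0, "z": 1.5, "rx": 0, "ry": 0, "rz": 0, "jaw": 4.2}, {"x": 0, "y": 0, "z": 1, "rx": 0, "ry": 0, "rz": 0, "jaw": 4.2}, {"x": 0, "y": 0, "z": 0.4, "rx": 0, "ry": 0, "rz": 0, "jaw": 4.2}, {"x": 0, "y": 0, "z": 0, "rx": 0, "ry": 0, "rz": 0, "jaw": 4.2}]}}

```text
clock: 28.65
tool_pos: [0.4366, 0.3613, 0.0445]
eef_rot: [0.707, 0.707, -0.0, 0.0]
contact_force: [0.3, -0.6, -1.1]
opening: 0.542
finger_force: 15.0
```

{"name": "send_rows", "arguments": {"motion": [{"x": 0, "y": 0, "z": 0.2, "rx": 0, "ry": 0, "rz": 0, "jaw": 4.2}, {"x": 0, "y": 0, "z": 0.15, "rx": 0, "ry": 0, "rz": 0, "jaw": 4.2}, {"x": 0, "y": 0, "z": 0.1, "rx": 0, "ry": 0, "rz": 0, "jaw": 4.2}, {"x": 0, "y": 0, "z": 0, "rx": 0, "ry": 0, "rz": 0, "jaw": 4.2}, {"x": 0, "y": 0, "z": 0, "rx": 0, "ry": 0, "rz": 0, "jaw": 4.2}]}}

```text
clock: 29.15
tool_pos: [0.4366, 0.3614, 0.0403]
eef_rot: [0.707, 0.707, 0.0, 0.0]
contact_force: [-0.0, -0.2, 0.2]
opening: 0.54
finger_force: 15.0
```

{"name": "send_rows", "arguments": {"motion": [{"x": 0, "y": 0, "z": 0.1, "rx": 0, "ry": 0, "rz": 0, "jaw": 4.2}, {"x": 0, "y": 0, "z": 0, "rx": 0, "ry": 0, "rz": 0, "jaw": 5.9}, {"x": 0, "y": 0, "z": 0, "rx": 0, "ry": 0, "rz": 0, "jaw": 5.9}, {"x": 0, "y": 0, "z": 0, "rx": 0, "ry": 0, "rz": 0, "jaw": 5.9}, {"x": 0, "y": 0, "z": 0, "rx": 0, "ry": 0, "rz": 0, "jaw": 5.9}]}}

```text
clock: 29.65
tool_pos: [0.4366, 0.3613, 0.0391]
eef_rot: [0.707, 0.707, -0.0, 0.0]
contact_force: [0.0, -0.2, 0.4]
opening: 0.672
finger_force: 0.0
```

{"name": "send_rows", "arguments": {"motion": [{"x": 0, "y": 0, "z": -1, "rx": 0, "ry": 0, "rz": 0, "jaw": 5.9}, {"x": 0, "y": 0, "z": -2, "rx": 0, "ry": 0, "rz": 0, "jaw": 5.9}, {"x": 0, "y": 0, "z": -3, "rx": 0, "ry": 0, "rz": 0, "jaw": 5.9}, {"x": 0, "y": 0, "z": -3, "rx": 0, "ry": 0, "rz": 0, "jaw": 5.9}, {"x": 0, "y": 0, "z": -3, "rx": 0, "ry": 0, "rz": 0, "jaw": 5.9}]}}

```text
clock: 30.15
tool_pos: [0.4364, 0.3612, 0.161]
eef_rot: [0.707, 0.707, -0.0, 0.0]
contact_force: [0.9, 0.6, -0.0]
opening: 0.672
finger_force: 0.0
```

{"name": "send_rows", "arguments": {"motion": [{"x": -2, "y": 0.5, "z": -3, "rx": 0, "ry": 0, "rz": 0, "jaw": 5}, {"x": -3, "y": 1, "z": -3, "rx": 0, "ry": 0, "rz": 0, "jaw": 5}, {"x": -2, "y": 2, "z": -1, "rx": 0, "ry": 0, "rz": 0, "jaw": 5}, {"x": -1, "y": 2, "z": 0, "rx": 0, "ry": 0, "rz": 0, "jaw": 5}, {"x": 0, "y": 0, "z": 0, "rx": 0, "ry": 0, "rz": 0, "jaw": 5}]}}

```text
clock: 30.65
tool_pos: [0.4946, 0.2784, 0.23]
eef_rot: [0.71, 0.704, 0.001, 0.001]
contact_force: [0.4, 0.6, 0.1]
opening: 0.568
finger_force: 0.0
```

```bash
python3 - <<'E'
from plant import *
from h import *
s=snapshot("wrist");cv2.imwrite("pics/w4.png",s["img"][:,:,::-1])
print([w2p(s,p).round(0) for p in((.437,.361,.064),(.551,.359,.101))])
s=get_state();print(s["tool_pos"],s["opening"])
E
```

```text
[array([249., 121.]), array([401., 122.])]
[0.49232811 0.28014132 0.22964087] 0.5680693880586613
```

View pics/w4.png

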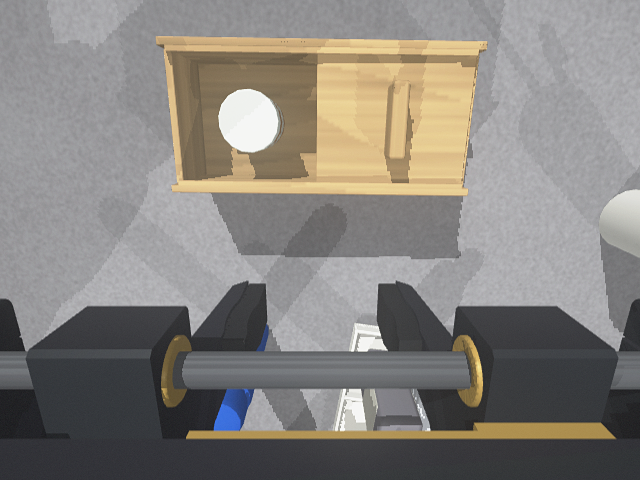

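The jar stands upright in the bay at (249,121), and the lid bar is at (400,119), as predicted. Next, close the lid.

{"name": "send_rows", "arguments": {"motion": [{"x": 2, "y": 1.5, "z": 0, "rx": 0, "ry": 0, "rz": 0, "jaw": 4.5}, {"x": 3, "y": 2, "z": 0, "rx": 0, "ry": 0, "rz": 0, "jaw": 4.5}, {"x": 2, "y": 1.5, "z": 1, "rx": 0, "ry": 0, "rz": 0, "jaw": 4.5}, {"x": 1, "y": 0.8, "z": 2, "rx": 0, "ry": 0, "rz": 0, "jaw": 4.5}, {"x": 0, "y": 0, "z": 2.5, "rx": 0, "ry": 0, "rz": 0, "jaw": 4.5}]}}

```text
clock: 31.2
tool_pos: [0.5485, 0.3656, 0.1743]
eef_rot: [0.706, 0.708, 0.002, -0.001]
contact_force: [-0.9, -0.4, 0.6]
opening: 0.511
finger_force: 0.0
```

{"name": "send_rows", "arguments": {"motion": [{"x": 0, "y": 0, "z": 3, "rx": 0, "ry": 0, "rz": 0, "jaw": 4.5}, {"x": 0, "y": 0, "z": 2.5, "rx": 0, "ry": 0, "rz": 0, "jaw": 4.5}, {"x": 0, "y": 0, "z": 1.5, "rx": 0, "ry": 0, "rz": 0, "jaw": 4.5}, {"x": 0, "y": 0, "z": 1, "rx": 0, "ry": 0, "rz": 0, "jaw": 4.5}, {"x": 0, "y": 0, "z": 0, "rx": 0, "ry": 0, "rz": 0, "jaw": 4.5}]}}

```text
clock: 31.7
tool_pos: [0.5485, 0.3614, 0.0933]
eef_rot: [0.707, 0.707, -0.001, -0.0]
contact_force: [0.1, -0.5, -0.2]
opening: 0.514
finger_force: 0.0
```

{"name": "send_rows", "arguments": {"motion": [{"x": 0, "y": 0, "z": 0, "rx": 0, "ry": 0, "rz": 0, "jaw": 0.6}, {"x": 0, "y": 0, "z": 0, "rx": 0, "ry": 0, "rz": 0, "jaw": 0.6}, {"x": 0, "y": 0, "z": 0, "rx": 0, "ry": 0, "rz": 0, "jaw": 0.6}, {"x": 0, "y": 0, "z": 0, "rx": 0, "ry": 0, "rz": 0, "jaw": 0.6}, {"x": 0, "y": 0, "z": 0, "rx": 0, "ry": 0, "rz": 0, "jaw": 0.6}], "grip_force": 8}}

```text
clock: 32.2
tool_pos: [0.55, 0.3614, 0.0948]
eef_rot: [0.708, 0.707, 0.001, 0.0]
contact_force: [0.5, -0.0, 2.3]
opening: 0.135
finger_force: 8.0
```

{"name": "send_rows", "arguments": {"motion": [{"x": 0, "y": -0.8, "z": 0, "rx": 0, "ry": 0, "rz": 0, "jaw": 0.6}, {"x": 0, "y": -1.2, "z": 0, "rx": 0, "ry": 0, "rz": 0, "jaw": 0.6}, {"x": 0.1, "y": -1.5, "z": 0, "rx": 0, "ry": 0, "rz": 0, "jaw": 0.6}, {"x": 0, "y": -1.5, "z": 0, "rx": 0, "ry": 0, "rz": 0, "jaw": 0.6}, {"x": 0, "y": -1.5, "z": 0, "rx": 0, "ry": 0, "rz": 0, "jaw": 0.6}]}}

```text
clock: 32.7
tool_pos: [0.4846, 0.3627, 0.0948]
eef_rot: [0.708, 0.707, 0.001, 0.0]
contact_force: [2.2, 0.8, 0.1]
opening: 0.136
finger_force: 8.0
```

{"name": "send_rows", "arguments": {"motion": [{"x": 0.1, "y": -1.5, "z": 0, "rx": 0, "ry": 0, "rz": 0, "jaw": 0.6}, {"x": 0, "y": -1.2, "z": 0, "rx": 0, "ry": 0, "rz": 0, "jaw": 0.6}, {"x": 0, "y": -0.8, "z": 0, "rx": 0, "ry": 0, "rz": 0, "jaw": 0.6}, {"x": 0, "y": -0.6, "z": 0, "rx": 0, "ry": 0, "rz": 0, "jaw": 0.6}, {"x": 0, "y": -0.4, "z": 0, "rx": 0, "ry": 0, "rz": 0, "jaw": 0.6}]}}

```text
clock: 33.2
tool_pos: [0.4395, 0.3637, 0.0948]
eef_rot: [0.707, 0.707, 0.001, 0.0]
contact_force: [1.4, -0.4, 5.9]
opening: 0.132
finger_force: 8.0
```

{"name": "send_rows", "arguments": {"motion": [{"x": 0, "y": -0.2, "z": 0, "rx": 0, "ry": 0, "rz": 0, "jaw": 0.6}, {"x": 0, "y": -0.2, "z": 0, "rx": 0, "ry": 0, "rz": 0, "jaw": 0.6}, {"x": 0, "y": -0.1, "z": 0, "rx": 0, "ry": 0, "rz": 0, "jaw": 0.6}, {"x": 0, "y": 0, "z": 0, "rx": 0, "ry": 0, "rz": 0, "jaw": 0.6}, {"x": 0, "y": 0, "z": 0, "rx": 0, "ry": 0, "rz": 0, "jaw": 0.6}]}}

```text
clock: 33.7
tool_pos: [0.4365, 0.3637, 0.0947]
eef_rot: [0.708, 0.706, 0.002, 0.001]
contact_force: [5.2, -0.8, 4.8]
opening: 0.137
finger_force: 8.0
```

{"name": "send_rows", "arguments": {"motion": [{"x": 0, "y": 0.2, "z": 0, "rx": 0, "ry": 0, "rz": 0, "jaw": 4.5}, {"x": 0, "y": 0, "z": 0, "rx": 0, "ry": 0, "rz": 0, "jaw": 4.5}, {"x": 0, "y": 0, "z": 0, "rx": 0, "ry": 0, "rz": 0, "jaw": 4.5}, {"x": 0, "y": 0, "z": -2, "rx": 0, "ry": 0, "rz": 0, "jaw": 4.5}, {"x": 0, "y": 0, "z": -3.5, "rx": 0, "ry": 0, "rz": 0, "jaw": 4.5}]}}

```text
clock: 34.2
tool_pos: [0.4346, 0.3619, 0.1475]
eef_rot: [0.707, 0.707, -0.003, -0.0]
contact_force: [1.3, -0.1, 0.1]
opening: 0.509
finger_force: 0.0
```

{"name": "send_rows", "arguments": {"motion": [{"x": 0, "y": 0, "z": -4, "rx": 0, "ry": 0, "rz": 0, "jaw": 7}, {"x": -2, "y": 0, "z": -4, "rx": 0, "ry": 0, "rz": 0, "jaw": 7}, {"x": -3.5, "y": 0, "z": -2, "rx": 0, "ry": 0, "rz": 0, "jaw": 7}, {"x": -4, "y": 0, "z": 0, "rx": 0, "ry": 0, "rz": 0, "jaw": 7}, {"x": -4, "y": 0, "z": 0, "rx": 0, "ry": 0, "rz": 0, "jaw": 7}]}}

```text
clock: 34.7
tool_pos: [0.4359, 0.2273, 0.2497]
eef_rot: [0.707, 0.707, 0.0, 0.0]
contact_force: [1.1, -0.8, -0.2]
opening: 0.796
finger_force: 0.0
```

{"name": "send_rows", "arguments": {"motion": [{"x": -4, "y": -0.2, "z": 0, "rx": 0, "ry": 0, "rz": 0, "jaw": 7}, {"x": -4, "y": -0.2, "z": 0, "rx": 0, "ry": 0, "rz": 0, "jaw": 7}, {"x": -4, "y": -0.2, "z": 0, "rx": 0, "ry": 0, "rz": 0, "jaw": 7}, {"x": -4, "y": -0.2, "z": 0, "rx": 0, "ry": 0, "rz": 0, "jaw": 7}, {"x": -4, "y": -0.2, "z": 0, "rx": 0, "ry": 0, "rz": 0, "jaw": 7}]}}

```text
clock: 35.2
tool_pos: [0.4252, 0.027, 0.249]
eef_rot: [0.707, 0.707, -0.0, -0.0]
contact_force: [-0.4, -0.3, 0.2]
opening: 0.798
finger_force: 0.0
```

{"name": "send_rows", "arguments": {"motion": [{"x": -4, "y": -0.2, "z": 0, "rx": 0, "ry": 0, "rz": 0, "jaw": 7}, {"x": -4, "y": -0.2, "z": 0, "rx": 0, "ry": 0, "rz": 0, "jaw": 7}, {"x": -4, "y": -0.2, "z": 0, "rx": 0, "ry": 0, "rz": 0, "jaw": 7}, {"x": -4, "y": -0.2, "z": 0, "rx": 0, "ry": 0, "rz": 0, "jaw": 7}, {"x": -4, "y": 0, "z": 0, "rx": 0, "ry": 0, "rz": 0, "jaw": 7}]}}

```text
clock: 35.7
tool_pos: [0.417, -0.1728, 0.249]
eef_rot: [0.707, 0.707, -0.0, -0.001]
contact_force: [0.5, -0.4, -0.8]
opening: 0.794
finger_force: 0.0
```

{"name": "send_rows", "arguments": {"motion": [{"x": -4, "y": 0, "z": 0, "rx": 0, "ry": 0, "rz": 0, "jaw": 7}, {"x": -4, "y": 0, "z": 0, "rx": 0, "ry": 0, "rz": 0, "jaw": 7}, {"x": -4, "y": 0, "z": 0, "rx": 0, "ry": 0, "rz": 0, "jaw": 7}, {"x": -3, "y": 0, "z": 0, "rx": 0, "ry": 0, "rz": 0, "jaw": 7}, {"x": 0, "y": 0, "z": 0, "rx": 0, "ry": 0, "rz": 0, "jaw": 7}]}}

```text
clock: 36.2
tool_pos: [0.4163, -0.3261, 0.2482]
eef_rot: [0.71, 0.704, -0.001, -0.0]
contact_force: [0.2, -0.2, -0.4]
opening: 0.793
finger_force: 0.0
```

```bash
python3 - <<'E'
from plant import *
from h import *
d=snapshot("top");s=snapshot("wrist")
b=cv2.resize(d["img"][205:335,110:190,::-1],(185,300));a=cv2.resize(s["img"][:,:,::-1],(400,300),interpolation=cv2.INTER_AREA)
cv2.imwrite("pics/m5.png",np.hstack([a,b]))
print([w2p(s,p)*.625 for p in((.419,-.361,.149),(.54,-.351,.149))])
s=get_state();print(s["tool_pos"],s["opening"])
E
```

```text
[array([203.52664008, 184.19244578]), array([309.89228996, 175.63017884])]
[ 0.41741134 -0.32109775  0.24868936] 0.7928256527816331
```

View pics/m5.png

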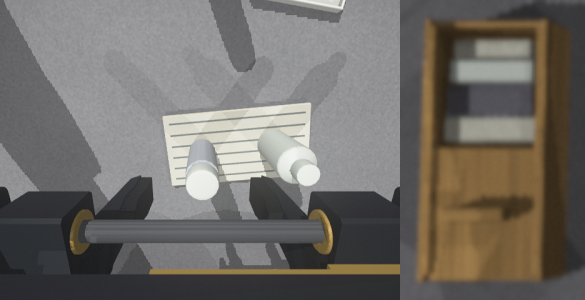

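The lid is shut, and both bottles stand where predicted (spray 203,184). I'll grip the spray.

{"name": "send_rows", "arguments": {"motion": [{"x": -2, "y": 0.2, "z": 0, "rx": 0, "ry": 0, "rz": 0, "jaw": 7}, {"x": -2, "y": 0, "z": 0, "rx": 0, "ry": 0, "rz": 0, "jaw": 7}, {"x": 0, "y": 0, "z": 2, "rx": 0, "ry": 0, "rz": 0, "jaw": 7}, {"x": 0, "y": 0, "z": 2, "rx": 0, "ry": 0, "rz": 0, "jaw": 7}, {"x": 0, "y": 0, "z": 2, "rx": 0, "ry": 0, "rz": 0, "jaw": 7}]}}

```text
clock: 36.8
tool_pos: [0.4204, -0.3594, 0.1888]
eef_rot: [0.706, 0.708, 0.001, -0.0]
contact_force: [-0.5, -0.1, 1.0]
opening: 0.794
finger_force: 0.0
```

{"name": "send_rows", "arguments": {"motion": [{"x": 0, "y": 0, "z": 2.5, "rx": 0, "ry": 0, "rz": 0, "jaw": 7}, {"x": 0, "y": 0, "z": 2.5, "rx": 0, "ry": 0, "rz": 0, "jaw": 7}, {"x": 0, "y": 0, "z": 2, "rx": 0, "ry": 0, "rz": 0, "jaw": 7}, {"x": 0, "y": 0, "z": 1.6, "rx": 0, "ry": 0, "rz": 0, "jaw": 7}, {"x": 0, "y": 0, "z": 0, "rx": 0, "ry": 0, "rz": 0, "jaw": 7}]}}

```text
clock: 37.3
tool_pos: [0.4192, -0.3587, 0.1017]
eef_rot: [0.706, 0.708, 0.0, -0.002]
contact_force: [-0.6, 0.2, -0.3]
opening: 0.794
finger_force: 0.0
```

{"name": "send_rows", "arguments": {"motion": [{"x": 0, "y": 0, "z": 0, "rx": 0, "ry": 0, "rz": 0, "jaw": 3.8}, {"x": 0, "y": 0, "z": 0, "rx": 0, "ry": 0, "rz": 0, "jaw": 3.8}, {"x": 0, "y": 0, "z": 0, "rx": 0, "ry": 0, "rz": 0, "jaw": 3.8}, {"x": 0, "y": 0, "z": 0, "rx": 0, "ry": 0, "rz": 0, "jaw": 3.8}, {"x": 0, "y": 0, "z": 0, "rx": 0, "ry": 0, "rz": 0, "jaw": 3.8}], "grip_force": 20}}

```text
clock: 37.8
tool_pos: [0.42, -0.3619, 0.104]
eef_rot: [0.708, 0.707, -0.0, 0.001]
contact_force: [-1.6, -0.0, 5.6]
opening: 0.495
finger_force: 19.9
```

{"name": "send_rows", "arguments": {"motion": [{"x": 0, "y": 0, "z": -0.5, "rx": 0, "ry": 0, "rz": 0, "jaw": 3.8}, {"x": 0, "y": 0, "z": -1, "rx": 0, "ry": 0, "rz": 0, "jaw": 3.8}, {"x": 0, "y": 0, "z": -1.5, "rx": 0, "ry": 0, "rz": 0, "jaw": 3.8}, {"x": 0, "y": 0, "z": -1.5, "rx": 0, "ry": 0, "rz": 0, "jaw": 3.8}, {"x": 0, "y": 0, "z": -1, "rx": 0, "ry": 0, "rz": 0, "jaw": 3.8}]}}

```text
clock: 38.3
tool_pos: [0.4202, -0.3618, 0.1596]
eef_rot: [0.707, 0.707, 0.0, 0.001]
contact_force: [0.8, 0.6, -2.2]
opening: 0.492
finger_force: 19.9
```

{"name": "send_rows", "arguments": {"motion": [{"x": 0.5, "y": 0, "z": 0, "rx": 0, "ry": 0, "rz": 0, "jaw": 3.8}, {"x": 1, "y": 0, "z": 0, "rx": 0, "ry": 0, "rz": 0, "jaw": 3.8}, {"x": 1.8, "y": 0, "z": 0, "rx": 0, "ry": 0, "rz": 0, "jaw": 3.8}, {"x": 2.5, "y": 0, "z": 0, "rx": 0, "ry": 0, "rz": 0, "jaw": 3.8}, {"x": 2.5, "y": 0, "z": 0, "rx": 0, "ry": 0, "rz": 0, "jaw": 3.8}]}}

```text
clock: 38.8
tool_pos: [0.4193, -0.2767, 0.1575]
eef_rot: [0.707, 0.707, 0.0, -0.001]
contact_force: [-0.3, 0.1, -2.3]
opening: 0.496
finger_force: 19.9
```

{"name": "send_rows", "arguments": {"motion": [{"x": 2.5, "y": 0.5, "z": 0, "rx": 0, "ry": 0, "rz": 0, "jaw": 3.8}, {"x": 2.5, "y": 1.5, "z": 0, "rx": 0, "ry": 0, "rz": 0, "jaw": 3.8}, {"x": 2.5, "y": 2.2, "z": 0, "rx": 0, "ry": 0, "rz": 0, "jaw": 3.8}, {"x": 2.5, "y": 2.5, "z": 0, "rx": 0, "ry": 0, "rz": 0, "jaw": 3.8}, {"x": 3, "y": 3, "z": 0, "rx": 0, "ry": 0, "rz": 0, "jaw": 3.8}]}}

```text
clock: 39.3
tool_pos: [0.5161, -0.1476, 0.1574]
eef_rot: [0.708, 0.707, -0.001, -0.001]
contact_force: [0.4, -0.5, -1.5]
opening: 0.497
finger_force: 19.9
```

{"name": "send_rows", "arguments": {"motion": [{"x": 3.5, "y": 2, "z": 0, "rx": 0, "ry": 0, "rz": 0, "jaw": 3.8}, {"x": 3.5, "y": 1, "z": 0, "rx": 0, "ry": 0, "rz": 0, "jaw": 3.8}, {"x": 3.5, "y": 0, "z": 0, "rx": 0, "ry": 0, "rz": 0, "jaw": 3.8}, {"x": 3, "y": 0, "z": 0, "rx": 0, "ry": 0, "rz": 0, "jaw": 3.8}, {"x": 1.5, "y": 0, "z": 0, "rx": 0, "ry": 0, "rz": 0, "jaw": 3.8}]}}

```text
clock: 39.8
tool_pos: [0.5461, 0.0058, 0.1577]
eef_rot: [0.705, 0.709, 0.0, -0.001]
contact_force: [-0.2, 0.7, -1.0]
opening: 0.496
finger_force: 19.9
```

{"name": "send_rows", "arguments": {"motion": [{"x": 0, "y": 0, "z": 0, "rx": 0, "ry": 0, "rz": 0, "jaw": 3.8}, {"x": 0, "y": 0, "z": 0, "rx": 0, "ry": 0, "rz": 0, "jaw": 3.8}, {"x": 0, "y": 0, "z": 1, "rx": 0, "ry": 0, "rz": 0, "jaw": 3.8}, {"x": 0, "y": 0, "z": 1, "rx": 0, "ry": 0, "rz": 0, "jaw": 3.8}, {"x": 0, "y": 0, "z": 0, "rx": 0, "ry": 0, "rz": 0, "jaw": 3.8}]}}

```text
clock: 40.3
tool_pos: [0.546, -0.0005, 0.1363]
eef_rot: [0.708, 0.706, -0.002, -0.001]
contact_force: [-0.3, -1.4, -1.5]
opening: 0.498
finger_force: 19.9
```

{"name": "send_rows", "arguments": {"motion": [{"x": 0.2, "y": 0, "z": 1.2, "rx": 0, "ry": 0, "rz": 0, "jaw": 3.8}, {"x": 0, "y": 0, "z": 1.2, "rx": 0, "ry": 0, "rz": 0, "jaw": 3.8}, {"x": 0, "y": 0, "z": 0.8, "rx": 0, "ry": 0, "rz": 0, "jaw": 3.8}, {"x": 0, "y": 0, "z": 0, "rx": 0, "ry": 0, "rz": 0, "jaw": 3.8}, {"x": 0, "y": 0, "z": 0, "rx": 0, "ry": 0, "rz": 0, "jaw": 3.8}]}}

```text
clock: 40.8
tool_pos: [0.5472, 0.0033, 0.106]
eef_rot: [0.707, 0.707, -0.0, -0.0]
contact_force: [0.3, -0.1, -1.5]
opening: 0.494
finger_force: 19.9
```

{"name": "send_rows", "arguments": {"motion": [{"x": 0, "y": 0, "z": 0.2, "rx": 0, "ry": 0, "rz": 0, "jaw": 3.8}, {"x": 0, "y": 0, "z": 0.15, "rx": 0, "ry": 0, "rz": 0, "jaw": 3.8}, {"x": 0, "y": 0, "z": 0.1, "rx": 0, "ry": 0, "rz": 0, "jaw": 3.8}, {"x": 0, "y": 0, "z": 0, "rx": 0, "ry": 0, "rz": 0, "jaw": 3.8}, {"x": 0, "y": 0, "z": 0, "rx": 0, "ry": 0, "rz": 0, "jaw": 3.8}]}}

```text
clock: 41.3
tool_pos: [0.5473, 0.0032, 0.1018]
eef_rot: [0.707, 0.707, 0.0, 0.0]
contact_force: [0.6, -0.4, -2.4]
opening: 0.495
finger_force: 19.9
```

{"name": "send_rows", "arguments": {"motion": [{"x": 0, "y": 0, "z": 0.1, "rx": 0, "ry": 0, "rz": 0, "jaw": 3.8}, {"x": 0, "y": 0, "z": 0.1, "rx": 0, "ry": 0, "rz": 0, "jaw": 3.8}, {"x": 0, "y": 0, "z": 0, "rx": 0, "ry": 0, "rz": 0, "jaw": 3.8}, {"x": 0, "y": 0, "z": 0, "rx": 0, "ry": 0, "rz": 0, "jaw": 3.8}, {"x": 0, "y": 0, "z": 0, "rx": 0, "ry": 0, "rz": 0, "jaw": 3.8}]}}

```text
clock: 41.8
tool_pos: [0.5473, 0.0033, 0.1]
eef_rot: [0.707, 0.707, 0.0, 0.0]
contact_force: [-1.3, 0.3, 3.7]
opening: 0.497
finger_force: 19.9
```

{"name": "send_rows", "arguments": {"motion": [{"x": 0, "y": 0, "z": 0, "rx": 0, "ry": 0, "rz": 0, "jaw": 7.0}, {"x": 0, "y": 0, "z": 0, "rx": 0, "ry": 0, "rz": 0, "jaw": 7.0}, {"x": 0, "y": 0, "z": 0, "rx": 0, "ry": 0, "rz": 0, "jaw": 7.0}, {"x": 0, "y": 0, "z": 0, "rx": 0, "ry": 0, "rz": 0, "jaw": 7.0}, {"x": 0, "y": 0, "z": -0.5, "rx": 0, "ry": 0, "rz": 0, "jaw": 7.0}]}}

```text
clock: 42.3
tool_pos: [0.5468, 0.0031, 0.1043]
eef_rot: [0.707, 0.707, -0.001, -0.0]
contact_force: [-0.2, 0.1, -0.0]
opening: 0.793
finger_force: 0.0
```

{"name": "send_rows", "arguments": {"motion": [{"x": 0, "y": 0, "z": -2.5, "rx": 0, "ry": 0, "rz": 0, "jaw": 7.0}, {"x": 0, "y": 0, "z": -3, "rx": 0, "ry": 0, "rz": 0, "jaw": 7.0}, {"x": 0, "y": 0, "z": -3, "rx": 0, "ry": 0, "rz": 0, "jaw": 7.0}, {"x": 0, "y": 0, "z": -3, "rx": 0, "ry": 0, "rz": 0, "jaw": 7.0}, {"x": 0, "y": 0, "z": -2.5, "rx": 0, "ry": 0, "rz": 0, "jaw": 7.0}]}}

```text
clock: 42.8
tool_pos: [0.5473, 0.0033, 0.2467]
eef_rot: [0.707, 0.707, 0.001, 0.0]
contact_force: [1.0, -0.1, -0.5]
opening: 0.797
finger_force: 0.0
```

{"name": "send_rows", "arguments": {"motion": [{"x": -2.5, "y": -0.1, "z": 0, "rx": 0, "ry": 0, "rz": 0, "jaw": 7.5}, {"x": -4, "y": -0.1, "z": 0, "rx": 0, "ry": 0, "rz": 0, "jaw": 7.5}, {"x": -4, "y": -0.1, "z": 0, "rx": 0, "ry": 0, "rz": 0, "jaw": 7.5}, {"x": -4, "y": -0.1, "z": 0, "rx": 0, "ry": 0, "rz": 0, "jaw": 7.5}, {"x": -4, "y": -0.1, "z": 0, "rx": 0, "ry": 0, "rz": 0, "jaw": 7.5}]}}

```text
clock: 43.3
tool_pos: [0.5417, -0.1834, 0.2451]
eef_rot: [0.707, 0.707, 0.0, 0.0]
contact_force: [0.4, -0.5, -0.1]
opening: 0.85
finger_force: 0.0
```

{"name": "send_rows", "arguments": {"motion": [{"x": -4, "y": -0.1, "z": 0, "rx": 0, "ry": 0, "rz": 0, "jaw": 7.5}, {"x": -4, "y": -0.1, "z": 0, "rx": 0, "ry": 0, "rz": 0, "jaw": 7.5}, {"x": -4, "y": 0, "z": 0, "rx": 0, "ry": 0, "rz": 0, "jaw": 7.5}, {"x": -3, "y": 0, "z": 0, "rx": 0, "ry": 0, "rz": 0, "jaw": 7.5}, {"x": -1.9, "y": 0, "z": 0, "rx": 0, "ry": 0, "rz": 0, "jaw": 7.5}]}}

```text
clock: 43.8
tool_pos: [0.5387, -0.3543, 0.2447]
eef_rot: [0.709, 0.705, -0.001, 0.0]
contact_force: [-0.4, -0.1, -0.3]
opening: 0.851
finger_force: 0.0
```

{"name": "send_rows", "arguments": {"motion": [{"x": 0, "y": 0, "z": 0, "rx": 0, "ry": 0, "rz": 0, "jaw": 7.5}, {"x": 0, "y": 0, "z": 0, "rx": 0, "ry": 0, "rz": 0, "jaw": 7.5}, {"x": 0, "y": 0, "z": 0, "rx": 0, "ry": 0, "rz": 0, "jaw": 7.5}, {"x": 0, "y": 0, "z": 0, "rx": 0, "ry": 0, "rz": 0, "jaw": 7.5}, {"x": 0, "y": 0, "z": 0, "rx": 0, "ry": 0, "rz": 0, "jaw": 7.5}]}}

```text
clock: 44.3
tool_pos: [0.5402, -0.3495, 0.245]
eef_rot: [0.707, 0.707, 0.0, 0.0]
contact_force: [0.6, -0.6, 0.7]
opening: 0.851
finger_force: 0.0
```

Down 14.3 cm to 0.102.

{"name": "send_rows", "arguments": {"motion": [{"x": -0.1, "y": 0, "z": 3, "rx": 0, "ry": 0, "rz": 0, "jaw": 7.5}, {"x": 0, "y": 0, "z": 3, "rx": 0, "ry": 0, "rz": 0, "jaw": 7.5}, {"x": 0, "y": 0, "z": 3, "rx": 0, "ry": 0, "rz": 0, "jaw": 7.5}, {"x": 0, "y": 0, "z": 3, "rx": 0, "ry": 0, "rz": 0, "jaw": 7.5}, {"x": 0, "y": 0, "z": 2.3, "rx": 0, "ry": 0, "rz": 0, "jaw": 7.5}]}}

```text
clock: 44.8
tool_pos: [0.5394, -0.351, 0.1]
eef_rot: [0.707, 0.707, -0.0, -0.001]
contact_force: [0.6, -0.3, -0.7]
opening: 0.849
finger_force: 0.0
```

{"name": "send_rows", "arguments": {"motion": [{"x": 0, "y": 0, "z": 0, "rx": 0, "ry": 0, "rz": 0, "jaw": 4.5}, {"x": 0, "y": 0, "z": 0, "rx": 0, "ry": 0, "rz": 0, "jaw": 4.5}, {"x": 0, "y": 0, "z": 0, "rx": 0, "ry": 0, "rz": 0, "jaw": 4.5}, {"x": 0, "y": 0, "z": 0, "rx": 0, "ry": 0, "rz": 0, "jaw": 4.5}, {"x": 0, "y": 0, "z": 0, "rx": 0, "ry": 0, "rz": 0, "jaw": 4.5}], "grip_force": 25}}

```text
clock: 45.3
tool_pos: [0.5408, -0.3521, 0.1034]
eef_rot: [0.707, 0.707, 0.0, 0.001]
contact_force: [-1.1, 0.6, 4.4]
opening: 0.581
finger_force: 24.9
```

{"name": "send_rows", "arguments": {"motion": [{"x": 0, "y": 0, "z": -0.5, "rx": 0, "ry": 0, "rz": 0, "jaw": 4.5}, {"x": 0, "y": 0, "z": -1, "rx": 0, "ry": 0, "rz": 0, "jaw": 4.5}, {"x": 0, "y": 0, "z": -1.5, "rx": 0, "ry": 0, "rz": 0, "jaw": 4.5}, {"x": 0, "y": 0, "z": -1.5, "rx": 0, "ry": 0, "rz": 0, "jaw": 4.5}, {"x": 0, "y": 0, "z": -1, "rx": 0, "ry": 0, "rz": 0, "jaw": 4.5}]}}

```text
clock: 45.8
tool_pos: [0.5406, -0.352, 0.159]
eef_rot: [0.707, 0.707, 0.0, 0.001]
contact_force: [0.9, 0.4, -2.4]
opening: 0.581
finger_force: 24.9
```

{"name": "send_rows", "arguments": {"motion": [{"x": 1, "y": 0, "z": 0, "rx": 0, "ry": 0, "rz": 0, "jaw": 4.5}, {"x": 1.5, "y": 0, "z": 0, "rx": 0, "ry": 0, "rz": 0, "jaw": 4.5}, {"x": 2.5, "y": -0.2, "z": 0, "rx": 0, "ry": 0, "rz": 0, "jaw": 4.5}, {"x": 3.5, "y": -0.2, "z": 0, "rx": 0, "ry": 0, "rz": 0, "jaw": 4.5}, {"x": 3.5, "y": -0.2, "z": 0, "rx": 0, "ry": 0, "rz": 0, "jaw": 4.5}]}}

```text
clock: 46.3
tool_pos: [0.5331, -0.229, 0.1561]
eef_rot: [0.707, 0.707, 0.0, -0.001]
contact_force: [1.7, 0.2, -1.7]
opening: 0.579
finger_force: 24.9
```

{"name": "send_rows", "arguments": {"motion": [{"x": 3.5, "y": -0.1, "z": 0, "rx": 0, "ry": 0, "rz": 0, "jaw": 4.5}, {"x": 3.5, "y": 0, "z": 0, "rx": 0, "ry": 0, "rz": 0, "jaw": 4.5}, {"x": 3.5, "y": 0, "z": 0, "rx": 0, "ry": 0, "rz": 0, "jaw": 4.5}, {"x": 3, "y": 0, "z": 0, "rx": 0, "ry": 0, "rz": 0, "jaw": 4.5}, {"x": 1.6, "y": 0, "z": 0, "rx": 0, "ry": 0, "rz": 0, "jaw": 4.5}]}}

```text
clock: 46.8
tool_pos: [0.5321, -0.0752, 0.1565]
eef_rot: [0.705, 0.709, 0.001, -0.001]
contact_force: [1.2, -0.2, -2.4]
opening: 0.582
finger_force: 24.9
```

{"name": "send_rows", "arguments": {"motion": [{"x": 0, "y": 0, "z": 0, "rx": 0, "ry": 0, "rz": 0, "jaw": 4.5}, {"x": 0, "y": 0, "z": 0, "rx": 0, "ry": 0, "rz": 0, "jaw": 4.5}, {"x": 0, "y": 0, "z": 1, "rx": 0, "ry": 0, "rz": 0, "jaw": 4.5}, {"x": 0, "y": 0, "z": 1, "rx": 0, "ry": 0, "rz": 0, "jaw": 4.5}, {"x": 0, "y": 0, "z": 0, "rx": 0, "ry": 0, "rz": 0, "jaw": 4.5}]}}

```text
clock: 47.3
tool_pos: [0.5317, -0.082, 0.1348]
eef_rot: [0.708, 0.706, -0.001, -0.001]
contact_force: [-0.5, 0.1, -3.3]
opening: 0.579
finger_force: 24.9
```

{"name": "send_rows", "arguments": {"motion": [{"x": 0, "y": 0, "z": 1.2, "rx": 0, "ry": 0, "rz": 0, "jaw": 4.5}, {"x": 0, "y": 0, "z": 1.2, "rx": 0, "ry": 0, "rz": 0, "jaw": 4.5}, {"x": 0, "y": 0, "z": 0.7, "rx": 0, "ry": 0, "rz": 0, "jaw": 4.5}, {"x": 0, "y": 0, "z": 0, "rx": 0, "ry": 0, "rz": 0, "jaw": 4.5}, {"x": 0, "y": 0, "z": 0, "rx": 0, "ry": 0, "rz": 0, "jaw": 4.5}]}}

```text
clock: 47.8
tool_pos: [0.5331, -0.0806, 0.1055]
eef_rot: [0.707, 0.707, -0.0, -0.0]
contact_force: [1.3, 0.6, -2.4]
opening: 0.576
finger_force: 24.9
```

{"name": "send_rows", "arguments": {"motion": [{"x": 0, "y": 0, "z": 0.2, "rx": 0, "ry": 0, "rz": 0, "jaw": 4.5}, {"x": 0, "y": 0, "z": 0.2, "rx": 0, "ry": 0, "rz": 0, "jaw": 4.5}, {"x": 0, "y": 0, "z": 0.1, "rx": 0, "ry": 0, "rz": 0, "jaw": 4.5}, {"x": 0, "y": 0, "z": 0, "rx": 0, "ry": 0, "rz": 0, "jaw": 4.5}, {"x": 0, "y": 0, "z": 0, "rx": 0, "ry": 0, "rz": 0, "jaw": 4.5}]}}

```text
clock: 48.3
tool_pos: [0.5332, -0.0808, 0.1008]
eef_rot: [0.707, 0.707, 0.0, 0.0]
contact_force: [0.7, 0.8, -2.2]
opening: 0.582
finger_force: 24.9
```

{"name": "send_rows", "arguments": {"motion": [{"x": 0, "y": 0, "z": 0.1, "rx": 0, "ry": 0, "rz": 0, "jaw": 4.5}, {"x": 0, "y": 0, "z": 0.05, "rx": 0, "ry": 0, "rz": 0, "jaw": 4.5}, {"x": 0, "y": 0, "z": 0, "rx": 0, "ry": 0, "rz": 0, "jaw": 4.5}, {"x": 0, "y": 0, "z": 0, "rx": 0, "ry": 0, "rz": 0, "jaw": 4.5}, {"x": 0, "y": 0, "z": 0, "rx": 0, "ry": 0, "rz": 0, "jaw": 4.5}]}}

```text
clock: 48.8
tool_pos: [0.5332, -0.0807, 0.0994]
eef_rot: [0.707, 0.707, 0.0, 0.0]
contact_force: [-0.8, -0.1, 1.7]
opening: 0.58
finger_force: 24.9
```

Contact; release, rise and move aside.

{"name": "send_rows", "arguments": {"motion": [{"x": 0, "y": 0, "z": 0, "rx": 0, "ry": 0, "rz": 0, "jaw": 7.5}, {"x": 0, "y": 0, "z": 0, "rx": 0, "ry": 0, "rz": 0, "jaw": 7.5}, {"x": 0, "y": 0, "z": 0, "rx": 0, "ry": 0, "rz": 0, "jaw": 7.5}, {"x": 0, "y": 0, "z": 0, "rx": 0, "ry": 0, "rz": 0, "jaw": 7.5}, {"x": 0, "y": 0, "z": -0.5, "rx": 0, "ry": 0, "rz": 0, "jaw": 7.5}]}}

```text
clock: 49.3
tool_pos: [0.5328, -0.0808, 0.1039]
eef_rot: [0.707, 0.707, -0.0, -0.0]
contact_force: [0.4, 0.2, -0.9]
opening: 0.848
finger_force: 0.0
```

{"name": "send_rows", "arguments": {"motion": [{"x": 0, "y": 0, "z": -2.5, "rx": 0, "ry": 0, "rz": 0, "jaw": 7.5}, {"x": 0, "y": 0, "z": -3, "rx": 0, "ry": 0, "rz": 0, "jaw": 7.5}, {"x": 0, "y": 0, "z": -3, "rx": 0, "ry": 0, "rz": 0, "jaw": 7.5}, {"x": 0, "y": 0, "z": -3, "rx": 0, "ry": 0, "rz": 0, "jaw": 7.5}, {"x": 0, "y": 0, "z": -3, "rx": 0, "ry": 0, "rz": 0, "jaw": 7.5}]}}

```text
clock: 49.8
tool_pos: [0.5328, -0.0807, 0.2508]
eef_rot: [0.707, 0.707, 0.0, 0.0]
contact_force: [0.1, -0.7, 0.3]
opening: 0.851
finger_force: 0.0
```

{"name": "send_rows", "arguments": {"motion": [{"x": -3, "y": -1, "z": 0, "rx": 0, "ry": 0, "rz": 0, "jaw": 7.5}, {"x": -4, "y": -1, "z": 0, "rx": 0, "ry": 0, "rz": 0, "jaw": 7.5}, {"x": -4, "y": -1, "z": 0, "rx": 0, "ry": 0, "rz": 0, "jaw": 7.5}, {"x": -4, "y": -1, "z": 0, "rx": 0, "ry": 0, "rz": 0, "jaw": 7.5}, {"x": -3, "y": 0, "z": 0, "rx": 0, "ry": 0, "rz": 0, "jaw": 7.5}]}}

```text
clock: 50.3
tool_pos: [0.4907, -0.2639, 0.2494]
eef_rot: [0.708, 0.706, -0.001, -0.0]
contact_force: [0.2, 1.2, 0.5]
opening: 0.845
finger_force: 0.0
```

{"name": "send_rows", "arguments": {"motion": [{"x": 0, "y": 0, "z": 0, "rx": 0, "ry": 0, "rz": 0, "jaw": 7.5}, {"x": 0, "y": 0, "z": 0, "rx": 0, "ry": 0, "rz": 0, "jaw": 7.5}, {"x": 0, "y": 0, "z": 0, "rx": 0, "ry": 0, "rz": 0, "jaw": 7.5}, {"x": 0, "y": 0, "z": 0, "rx": 0, "ry": 0, "rz": 0, "jaw": 7.5}, {"x": 0, "y": 0, "z": 0, "rx": 0, "ry": 0, "rz": 0, "jaw": 7.5}]}}

```text
clock: 50.8
tool_pos: [0.4933, -0.2594, 0.2494]
eef_rot: [0.707, 0.708, 0.0, -0.0]
contact_force: [0.1, -0.5, 0.4]
opening: 0.853
finger_force: 0.0
```

```bash
python3 - <<'E'
from plant import *
from h import *
d=snapshot("top");s=snapshot("scene")
a=cv2.resize(s["img"][140:340,240:500,::-1],(390,300),interpolation=cv2.INTER_CUBIC);b=cv2.resize(d["img"][180:335,105:395,::-1],(400,214));b=cv2.copyMakeBorder(b,0,86,0,0,cv2.BORDER_CONSTANT)
cv2.imwrite("pics/end.png",np.hstack([a,b]))
s=get_state();print(s["tool_pos"],s["opening"],s["clock"])
E
```

```text
[ 0.49315874 -0.25997053  0.24933933] 0.8504147052726541 50.9
```

View pics/end.png

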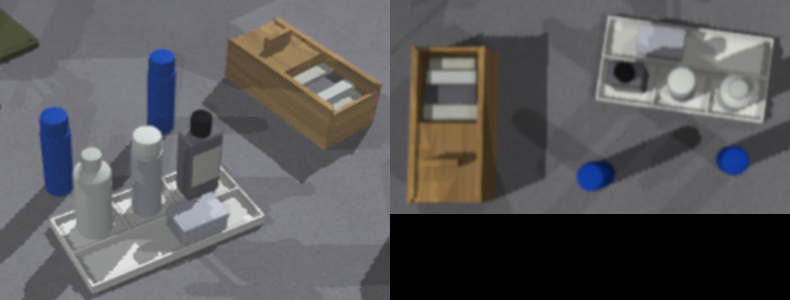

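The final view shows all three bottles upright in their bays, the tin unmoved, the lid shut and the arm clear.

```bash
python3 -c "
from plant import *
print(finish_job())"
```

```text
the job is handed in; nothing more can be done
None
```

I handed the job in at about 51 s, with no verdict shown: the jar is upright in the medicine bay under the shut lid, and lotion and spray are back upright in their own bays, with the mouthwash and tin untouched.

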